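Level a rocking shelf rack and fit its upper tray

TASK

The little blue shelf rack rocks on the table because its slanted screw foot hangs in the air: turn the red knob until that foot takes its share of the weight and, with your hand off, all four feet press on their supports and the rack no longer wobbles either way. Only then fit the grey tray by dropping its four corner holes over the four posts together until it lies fully home on the collars, and let go. Do not shove the rack away from its place, and leave the jar on it, the paint can and the mug standing where they are.

Things in the scene. Friction and masses are not known exactly. Their poses are not given: they have to be found in the camera images.
- rack: Blue steel rack base with four posts, loose on the table, about 2 kg. Origin on the table under its centre; x and y along its 200 x 260 mm deck, z up; deck 42-50 mm above the table. It stands on its three fixed feet at the start and yields to 3 to 6 N pressed on the pin at the knob's corner: it tips about the line foot_a - foot_c till the screw foot lands.
- pin_tip (a point): Top of the post at the rack's +x, +y corner, 155 mm above the table. Posts stand at x +-80, y +-110 mm: dark collar 24 mm diameter up to 120 mm, then a 10 mm steel pin, its last 10 mm tapered to 4 mm.
- tray_seat (a point): Centre of the rack at the height of the collar tops (120 mm over the table), where the tray's origin must come; axes as the rack's.
- knob_grip (a point): Centre of the red six-lobed knob (33 mm across the lobes, grips as a 31 mm cylinder, 26 mm long) of the levelling screw at the rack's -x, +y corner: 143 mm to the rack's -x, 110 mm to +y, 95 mm up. z is the screw's axis, out of the knob's free end; it leans 35 degrees from vertical to the rack's -x. x and y turn with the knob, which keeps its place on the rack as it turns.
- screw_lug (a point): Top of the 30 mm lug, 24 mm below the knob's underside, from which the foot feeds out. Turning the knob clockwise (seen onto its free end) lengthens the foot 2.55 mm per rad along the axis; friction 0.08 N m, it stays where left. 0.5 to 3.2 rad make the foot touch, each time different; then 0.75 rad more shares the weight well, 0.3 is too little, 1.2 lifts a neighbour foot.
- level_foot: Rubber ball foot of the screw, 24 mm diameter; origin at the ball's centre, z as the screw's axis. Below is a fixed wooden offcut (75 x 60 mm), its top 1 to 4 mm above the table, each time different: the touch must be felt. A gripper that holds the knob holds the rack's corner too: from the touch on, the force on the tool rises by roughly 10 N per rad, upwards.
- foot_a: Fixed rubber foot at the rack's -x, -y corner (28 mm diameter), yields 1 mm per 20 N; origin at the centre of its underside, z up.
- foot_b: The same at +x, -y.
- foot_c: The same at +x, +y.
- tray: Grey steel tray 200 x 260 x 20 mm, 0.5 kg, loose, lying flat on the table at the start. Origin at the centre of its underside, long side along its y, z up. Floor 6 mm thick with four 16 mm through holes at x +-80, y +-110 mm; either way round fits.
- tray_handle (a point): Centre of the tray's orange carrying bar (16 mm wide in the tray's x, 120 mm long in its y, 16 mm high, posts at its ends), 72 mm above the tray's underside.
- jar: Jar of screws, 52 mm diameter, 55 mm tall, 0.4 kg, standing on the rack's deck; origin at its underside.
- paint_can: Paint can, 90 mm diameter, 110 mm tall, origin at its underside.
- mug: Blue mug, 80 mm diameter, 90 mm tall, origin at its underside.

How it is judged:
On the way, in this order (a step that is already met when the one before it is completed fails the run):
1. the rack stands firm: every one of its four feet bears more than 1.5 N with the robot's hand off the rack (contact force between each of foot_a, foot_b, foot_c, level_foot and anything else above 1.5 N and contact force between each of the fingers, the arm and rack below 0.2 N), for 0.3 s.
2. the tray lies home on the four collars (distance between tray and tray_seat below 0.008 m and angle between the z axis of tray and the z axis of rack, either way round below 0.035 rad and angle between the x axis of tray and the x axis of rack, either way round below 0.08 rad), for 0.2 s.
At the end, for the whole second after the job is handed in: All four feet each bear more than 1.5 N; the tray's origin is within 8 mm of the seat's centre, flat to 0.035 rad and along the rack to 0.08 rad (either way round); rack and tray at rest and let go, the rack within 30 mm of where it stood (all of step 2 and contact force between each of foot_a, foot_b, foot_c, level_foot and anything else above 1.5 N and linear speed of each of tray, rack below 0.02 m/s and distance of rack from where it was at the start of the episode below 0.03 m); the robot touches nothing.
It fails at once if the rack is shoved more than 40 mm (distance of rack from where it was at the start of the episode above 0.04 m).
It fails at once if the jar is moved more than 50 mm or tips over (distance of jar from where it was at the start of the episode above 0.05 m or angle between jar's own z axis and vertical above 0.5 rad).
It fails at once if the paint can or the mug is moved more than 40 mm or tipped (distance of any of paint_can, mug from where it was at the start of the episode above 0.04 m or angle between any of paint_can, mug's own z axis and vertical above 0.5 rad).
It also fails if it takes over 72 s, if anything falls off the work surface, if the arm or the gripper's body presses on something with over 40 N, if the wrist force passes 120 N, or if a joint passes its speed limit or range.

ROBOT

A 6-joint arm with a two-finger parallel gripper is mounted at the origin on the work surface. World frame = base frame: x ahead of the robot, y to its left, z up, the work surface at z = 0. Lengths are in m, angles in rad, forces in N, time in s.
With the tool pointing down it reaches from about 0.325 to 0.75 m from the base axis. Payload 7.6 kg.
Tool frame: the origin (TCP) lies on the mounting face of the last link; the fingertips stand 173 mm ahead of it and the grasp point (between the pads) lies 155 mm ahead of it (nose_length is the z of the fingertips in the tool frame, in m); z points along the fingers, y is the line along which they close (so a half turn about z gives the same grasp; the last joint's range is limited). The gripper opens to 85 mm and grips with 20 to 120 N. Pads are 22 mm wide; open, the fingers measure 114 mm over their backs; the gripper's body (76 mm by 85 mm) begins 54 mm behind the grasp point. The pads swing forward as they close: fully open they stand 13 mm farther back than shut.
Start: joints at [-1.404, 0.052, 1.401, -0, 1.689, -0.07], TCP at [0.123, -0.51, 0.405] pointing down, gripper open.
Joint ranges: [-2.9, 2.9], [-0.91, 2.17], [0.12, 2.37], [-1.06, 4.2], [0.26, 2.73], [-2.93, 2.93]. Speed limits (rad/s): [2.57, 2.57, 3.01, 3.14, 3.14, 3.14].

INTERFACE

Orientations are given as a unit quaternion [x, y, z, w].
In Python, from station import * gives the robot as it stands.
- The arm moves only by the tool jog_arm, never from a script. Its argument "targets" is a list of rows, each an object of numbers: "hand": the opening, from 0 (shut) to 1 (fully open); "x", "y", "z": the shift along the tool's x, y, z in cm; "roll": the turn about the tool's z in degrees. A call has 1 to 12 rows; each row is the pose to reach, as a shift and turn from the pose commanded when the call began, along the tool's axes at that moment; what a row does not reach only later rows make up. A row lasts 1/12 s, in which the tool goes at most 41.7 mm and 7.16 degrees, less where a joint would pass 70% of its speed; a pose out of reach is approached as far as the arm can. A call with a gripper value outside its range is refused whole. The fingers move at their own pace and stop on an object; the grip force is fixed at half the most. Time passes only in rows, so rows that repeat a pose let the fingers close. It gives the time, the measured TCP pose, the force, the opening and the grip force at its end, in the units of the state.
- get_obs(): the state, without advancing time (a new reading comes with each control period).
- read_camera(name): name is "scene" or "top"; returns a dict with "frame" (480x640x3 uint8, red, green, blue), "fx", "fy", "cx", "cy" (pixels), "world_to_cam" (4x4, takes a point from world to camera coordinates). Camera axes: x right, y down, z forward; pixel columns grow to the right and rows downward; lengths in m; the calibration is good to about 2 mm. A picture is of the moment at which its call begins. There is no depth.
- sign_off(): hands the job in; it is judged then, once.
Trained networks look in the newest picture that a camera, given by its name, has taken for a name from the list of things; names that differ only in an ending like _2 or _b are one class to them, and where a whole thing is asked for, a point or a joint stands for the part that bears it (a point fixed in the world has none). Each returns a list of dicts, best first, with "conf" (0 to 1); they miss things now and then, are a little off and sometimes report something else, mostly with a low value. They report only what shows in the picture. A call takes as long as a camera call.
- regions_of(camera, label): "mask" (480x640 bool, what is visible of it) and "rect" ([left, top, right, bottom] in pixels, round what is visible of it).
The state is a dict: "t": time; "joints": joint angles; "joint_velocities": joint speeds; "joint_efforts": joint torques, N m; "eef_pos": TCP position; "tcp_rot": TCP orientation; "force": force on the tool from outside, world axes, zero at the start; "ft_torque": the same for the moment, N m; "gripper_width": opening from 0.0 (shut) to 1.0 (fully open); "finger_force": force on a finger pad.
Only numpy, scipy, OpenCV 4.12 (cv2) and the standard library are available. Lean on these libraries where they do the work, as an engineer would, in place of code of your own. Each camera call takes 0.05 s, during which the arm holds its last target. There are 200 camera calls.

## Working session

There is one attempt and no reset: what is moved stays moved. The work goes in short steps, Python scripts to look and compute and a tool call to move; the robot and the scene stay as the last step left them, time stands still between calls to the robot, and variables do not carry over. Pictures are saved under pics/ and viewed, at most 10 in all, crops included, and the job is handed in when it is done.

Besides the shell and the picture viewer there is one more tool, called after "Request:" by a JSON object that holds its "op" and its "data", one argument or row to a line. jog_arm: Moves the arm, as the interface text tells. Its arguments: {"type":"object","properties":{"targets":{"type":"array","items":{"type":"object","properties":{"hand":{"type":"number"},"x":{"type":"number"},"y":{"type":"number"},"z":{"type":"number"},"roll":{"type":"number"}}}}},"required":["targets"]}

```bash
ls; mkdir -p pics
cat > look.py <<'E'
from station import *
import cv2, numpy as np
for c in ("scene","top"):
    d=read_camera(c); cv2.imwrite(f"pics/{c}0.png",d["frame"][:,:,::-1])
    print(c,d["fx"],d["fy"],d["cx"],d["cy"]); print(np.round(d["world_to_cam"],4).tolist())
    for n in ("rack","pin_tip","knob_grip","screw_lug","level_foot","tray","tray_handle","jar","paint_can","mug"):
        for r in regions_of(c,n)[:2]:
            m=r["mask"]; ys,xs=np.nonzero(m); print(n,round(r["conf"],2),np.round(r["rect"],0).tolist(),xs.mean().round(1) if len(xs) else None,ys.mean().round(1) if len(ys) else None,m.sum())
o=get_obs(); print(o)
E
python3 look.py
```

```text
pics
scene 542.4973044985398 542.4973044985398 315.26887572591005 230.4056557203644
[[0.8718, 0.4896, 0.0164, -0.4951], [0.3104, -0.5262, -0.7917, -0.0706], [-0.379, 0.6953, -0.6107, 1.5408], [0.0, 0.0, 0.0, 1.0]]
rack 0.79 [285.0, 200.0, 401.0, 324.0] 342.4 266.1 7496
pin_tip 0.85 [284.0, 196.0, 403.0, 323.0] 342.5 265.4 7767
knob_grip 0.62 [307.0, 200.0, 320.0, 221.0] 311.7 210.0 184
screw_lug 0.87 [287.0, 194.0, 402.0, 323.0] 342.6 266.1 7512
level_foot 0.43 [98.0, 306.0, 264.0, 444.0] 179.9 370.7 11664
tray 0.8 [98.0, 308.0, 260.0, 441.0] 179.8 371.0 11500
tray 0.36 [284.0, 198.0, 404.0, 325.0] 342.8 266.0 7679
jar 0.78 [345.0, 259.0, 364.0, 296.0] 353.6 273.3 452
paint_can 0.66 [357.0, 161.0, 394.0, 206.0] 374.8 182.7 1365
mug 0.82 [321.0, 139.0, 349.0, 177.0] 334.0 160.0 880
top 466.80144398040426 466.80144398040426 321.68888458954757 248.5206882930484
[[-0.0241, -0.9995, -0.0206, 0.0632], [-0.9944, 0.026, -0.1022, 0.5794], [0.1027, 0.018, -0.9945, 1.291], [0.0, 0.0, 0.0, 1.0]]
rack 0.9 [278.0, 186.0, 379.0, 288.0] 326.3 230.6 6557
pin_tip 0.59 [281.0, 184.0, 376.0, 293.0] 326.
[... 431 characters left out ...]
, 'joints': array([-1.40429353e+00,  5.21954138e-02,  1.40066755e+00, -2.04384470e-05,
        1.68861058e+00, -7.03328726e-02]), 'joint_velocities': array([-0.00010114, -0.00101217,  0.00042034, -0.0013519 , -0.00017287,
        0.00189332]), 'joint_efforts': array([ 7.18672782e-04, -3.81543767e+01, -3.60316086e+01, -2.18037684e-05,
        2.98767045e-04,  1.30476185e-06]), 'eef_pos': array([ 0.1231841 , -0.51035038,  0.40474214]), 'tcp_rot': array([ 9.92996938e-01,  1.18140078e-01, -7.27401080e-06,  5.99734188e-05]), 'force': array([ 0.09906289, -1.20369181, -0.77899541]), 'ft_torque': array([ 0.00559038, -0.00516162,  0.01543207]), 'finger_force': 0.0, 'gripper_width': 1.001100505598362}
```

Run:
```python
import cv2
a=cv2.imread("pics/scene0.png")[130:450,90:420]; cv2.imwrite("pics/scene0c.png",cv2.resize(a,None,fx=1.8,fy=1.8,interpolation=cv2.INTER_CUBIC))
a=cv2.imread("pics/top0.png")[170:345,150:540]; cv2.imwrite("pics/top0c.png",cv2.resize(a,None,fx=2,fy=2,interpolation=cv2.INTER_CUBIC))
```

```text
(no output)
```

View pics/scene0c.png

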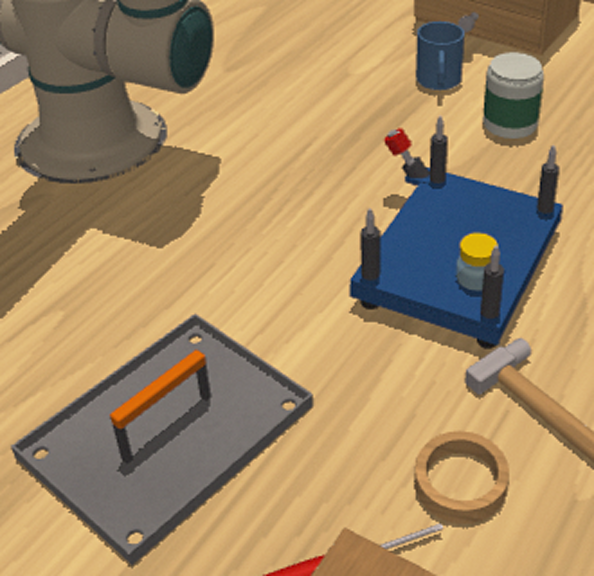

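View pics/top0c.png

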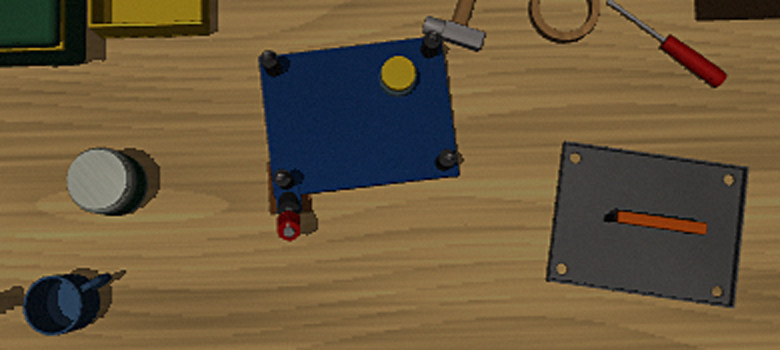

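```bash
cat > fit.py <<'E'
from station import *
import cv2, numpy as np
from scipy.optimize import least_squares
C={c:read_camera(c) for c in ("scene","top")}
def proj(c,P):
    d=C[c]; P=np.atleast_2d(P); q=P@d["world_to_cam"][:3,:3].T+d["world_to_cam"][:3,3]
    return np.c_[d["fx"]*q[:,0]/q[:,2]+d["cx"],d["fy"]*q[:,1]/q[:,2]+d["cy"]]
def tri(s,t,z0=0.1):
    f=lambda p:np.r_[proj("scene",p)[0]-s,proj("top",p)[0]-t]
    r=least_squares(f,[0.4,0,z0]); return r.x,np.abs(r.fun).max()
def rot(p,L): # L local -> world, p=x,y,yaw
    c,s=np.cos(p[2]),np.sin(p[2]); L=np.atleast_2d(L); return np.c_[p[0]+c*L[:,0]-s*L[:,1],p[1]+s*L[:,0]+c*L[:,1],L[:,2]]
E
cat > m1.py <<'E'
from fit import *
S=lambda L:np.array(L)/1.8+[90,130]
T=lambda L:np.array(L)/2+[150,170]
# order: (-,+) (+,+) (+,-) (-,-)
ps=S([(439,118),(552,150),(496,250),(370,211)]); pt=T([(283,179),(266,58),(432,38),(449,158)])
for a,b in zip(ps,pt): print("pin",*np.round(tri(a,b)[0],3),tri(a,b)[1].round(1))
L=np.array([(-.08,.11,.155),(.08,.11,.155),(.08,-.11,.155),(-.08,-.11,.155)])
r=least_squares(lambda p:np.r_[(proj("scene",rot(p,L))-ps).ravel(),(proj("top",rot(p,L))-pt).ravel()],[.5,0,0]); print("rack",r.x,np.abs(r.fun).max()); rk=r.x
hs=S([(196,338),(289,406),(136,537),(40,453)]); ht=T([(561,269),(575,158),(729,180),(717,291)])
for a,b in zip(hs,ht): print("hole",*np.round(tri(a,b)[0],3),tri(a,b)[1].round(1))
L2=L*[1,1,0]+[0,0,.006]
r=least_squares(lambda p:np.r_[(proj("scene",rot(p,L2))-hs).ravel(),(proj("top",rot(p,L2))-ht).ravel()],[.4,-.3,0]); print("tray",r.x,np.abs(r.fun).max()); tr=r.x
k=tri(np.array([311.7,210]),np.array([294.1,282.1])); print("knob",k,rot(rk,[-.143,.11,.095]))
b=[tri(S((203,359)),T((614,218))),tri(S((119,415)),T((707,229)))]; print("bar ends",b, "exp",rot(tr,[[0,.06,.072],[0,-.06,.072]]))
np.save("rk.npy",rk); np.save("tr.npy",tr)
out=[]
for c,(x0,y0,x1,y1) in (("top",(275,180,385,295)),("scene",(280,185,405,325))):
    z=3.4 if c=="scene" else 3.6
    im=cv2.resize(C[c]["frame"][y0:y1,x0:x1,::-1],None,fx=z,fy=z,interpolation=cv2.INTER_CUBIC).copy()
    dk=rot(rk,[(-.1,.13,.05),(.1,.13,.05),(.1,-.13,.05),(-.1,-.13,.05)])
    cv2.polylines(im,[((proj(c,dk)-[x0,y0]+.5)*z).astype(int)],True,(0,255,255),1)
    for p in np.r_[proj(c,rot(rk,L)),proj(c,rot(rk,[-.143,.11,.095]))]: cv2.circle(im,tuple(int(v) for v in (p-[x0,y0]+.5)*z),3,(0,255,0),1)
    out.append(cv2.copyMakeBorder(im,0,480-im.shape[0],0,0,cv2.BORDER_CONSTANT))
cv2.imwrite("pics/fit1.png",cv2.resize(np.hstack(out),None,fx=.95,fy=.95))
E
python3 m1.py; python3 -c "import cv2;print(cv2.imread('pics/fit1.png').shape)"
```

```text
pin 0.544 0.126 0.148 0.9
pin 0.704 0.146 0.141 0.5
pin 0.725 -0.072 0.142 0.6
pin 0.565 -0.089 0.145 0.4
rack [0.63550744 0.02359549 0.09892884] 3.6813987417137923
hole 0.416 -0.257 -0.001 0.0
hole 0.574 -0.285 -0.003 0.0
hole 0.537 -0.502 -0.0 0.1
hole 0.378 -0.476 -0.0 0.4
tray [ 0.47837297 -0.38153516 -0.17017751] 1.945018813191325
knob (array([0.48610404, 0.1241561 , 0.08501693]), np.float64(0.019944302063720443)) [[0.4823422  0.11893389 0.095     ]]
bar ends [(array([ 0.48464897, -0.31939989,  0.0598607 ]), np.float64(0.0839980920176231)), (array([ 0.46866273, -0.43605281,  0.0777759 ]), np.float64(0.9559695199554312))] exp [[ 0.48853441 -0.32240187  0.072     ]
 [ 0.46821153 -0.44066844  0.072     ]]
(456, 780, 3)
```

View pics/fit1.png

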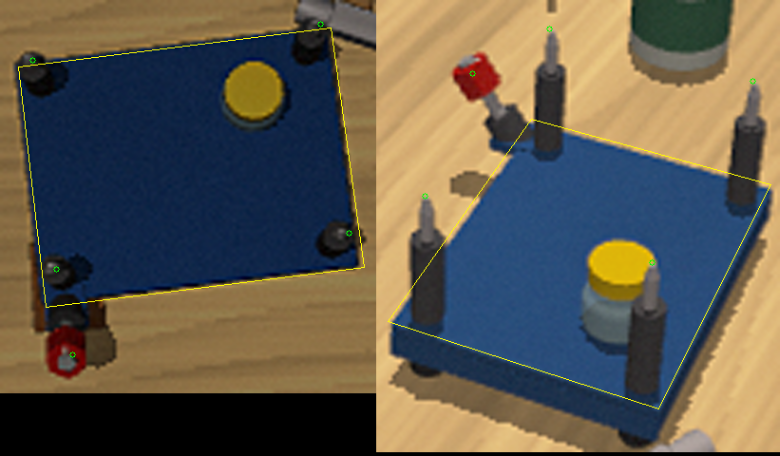

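```bash
cat > go.py <<'E'
import sys, numpy as np
from station import *
from scipy.spatial.transform import Rotation as R
def st():
    o=get_obs(); r=R.from_quat(o["tcp_rot"]).as_matrix(); return o,r
def delta(x,y,z,yaw=None):
    o,r=st(); d=r.T@(np.array([x,y,z])-o["eef_pos"])*100
    ya=np.arctan2(r[1,0],r[0,0]); 
    roll=0 if yaw is None else -np.degrees((yaw-ya+np.pi)%(2*np.pi)-np.pi)
    print("cm",d.round(2),"roll",round(roll,1),"| t",round(o["t"],2),"pos",(o["eef_pos"]*1000).round(1),"yaw",round(ya,3),"tilt",round(np.degrees(np.arccos(-r[2,2])),2),"F",o["force"].round(2),"M",o["ft_torque"].round(2),"w",round(o["gripper_width"],3),"ff",round(o["finger_force"],1),"j6",round(o["joints"][5],2))
if __name__=="__main__": delta(*[float(v) for v in sys.argv[1:]])
E
python3 go.py .545 .1265 .358 .099
```

```text
cm [ 55.94 -52.01   4.67] roll 7.9 | t 1.2 pos [ 123.2 -510.3  404.7] yaw 0.237 tilt 0.01 F [ 0.45 -0.65  0.5 ] M [ 0.02  0.03 -0.05] w 0.998 ff 0.0 j6 -0.07
```

Request:
{"op": "jog_arm", "data": {
  "targets": [
    {"x": 55.9,"y": -52,"z": 2,"roll": 7.9,"hand": 0},
    {"x": 55.9,"y": -52,"z": 2,"roll": 7.9,"hand": 0},
    {"x": 55.9,"y": -52,"z": 2,"roll": 7.9,"hand": 0},
    {"x": 55.9,"y": -52,"z": 2,"roll": 7.9,"hand": 0},
    {"x": 55.9,"y": -52,"z": 2,"roll": 7.9,"hand": 0},
    {"x": 55.9,"y": -52,"z": 2,"roll": 7.9,"hand": 0},
    {"x": 55.9,"y": -52,"z": 2,"roll": 7.9,"hand": 0},
    {"x": 55.9,"y": -52,"z": 2,"roll": 7.9,"hand": 0},
    {"x": 55.9,"y": -52,"z": 2,"roll": 7.9,"hand": 0},
    {"x": 55.9,"y": -52,"z": 2,"roll": 7.9,"hand": 0},
    {"x": 55.9,"y": -52,"z": 2,"roll": 7.9,"hand": 0},
    {"x": 55.9,"y": -52,"z": 2,"roll": 7.9,"hand": 0}
  ]
}}

```text
t: 2.2
eef_pos: [0.3996, -0.0914, 0.392]
tcp_rot: [0.999, 0.049, 0.001, 0.0]
force: [1.2, -1.3, 0.5]
gripper_width: -0.005
finger_force: 0.0
```

```bash
python3 go.py .545 .1265 .358 .099
```

```text
cm [ 16.62 -20.25   3.4 ] roll 0.0 | t 2.2 pos [399.6 -91.4 392. ] yaw 0.099 tilt 0.08 F [ 1.2  -1.31  0.48] M [-0.04  0.04 -0.  ] w -0.005 ff 0.0 j6 1.16
```

Request:
{"op": "jog_arm", "data": {
  "targets": [
    {"x": 16.6,"y": -20.2,"z": 2.5},
    {"x": 16.6,"y": -20.2,"z": 2.5},
    {"x": 16.6,"y": -20.2,"z": 2.5},
    {"x": 16.6,"y": -20.2,"z": 2.5},
    {"x": 16.6,"y": -20.2,"z": 3.4},
    {"x": 16.6,"y": -20.2,"z": 3.4},
    {"x": 16.6,"y": -20.2,"z": 3.4},
    {"x": 16.6,"y": -20.2,"z": 3.4},
    {"x": 16.6,"y": -20.2,"z": 3.4}
  ]
}}

```text
validation failed for argument at $.ta...
```

```bash
python3 go.py .545 .1265 .358 .099
cat > v2.py <<'E'
from fit import *
import sys
rk=np.load("rk.npy"); o=get_obs(); p=o["eef_pos"]; print(p.round(4))
tip=p+[0,0,-.173]
out=[]
L=np.array([(-.08,.11,.155),(.08,.11,.155),(.08,-.11,.155),(-.08,-.11,.155)])
for c in ("top","scene"):
    u=proj(c,rot(rk,L[0]))[0]; x0,y0=(u-[30,40]).astype(int); z=6
    im=cv2.resize(C[c]["frame"][y0:y0+80,x0:x0+60,::-1],None,fx=z,fy=z,interpolation=cv2.INTER_CUBIC).copy()
    for q,col in ((tip,(255,255,0)),(rot(rk,L[0])[0],(0,255,0))):
        w=proj(c,q)[0]; print(c,w.round(2)); cv2.circle(im,tuple(int(v) for v in (w-[x0,y0]+.5)*z),3,col,1)
    print(c,"crop origin",x0,y0); out.append(im)
cv2.imwrite(sys.argv[1],np.hstack(out))
E
python3 v2.py pics/tip1.png
```

```text
cm [ 16.62 -20.25   3.4 ] roll 0.0 | t 2.2 pos [399.6 -91.4 392. ] yaw 0.099 tilt 0.08 F [ 1.2  -1.31  0.48] M [-0.04  0.04 -0.  ] w -0.005 ff 0.0 j6 1.16
[ 0.4008 -0.0891  0.3914]
top [379.6  314.01]
top [291.14 258.23]
top crop origin 261 218
scene [230.88 197.61]
scene [333.23 193.62]
scene crop origin 303 153
```

View pics/tip1.png

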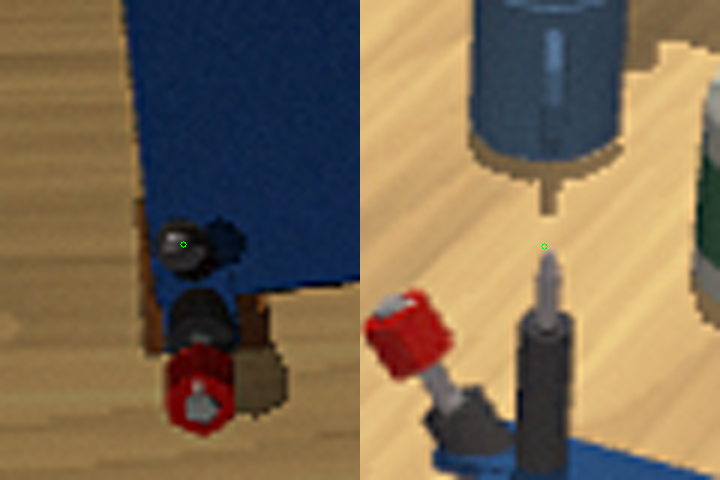

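Request:
{"op": "jog_arm", "data": {
  "targets": [
    {"x": 16.5,"y": -20.0,"z": 2.5,"roll": 0,"hand": 0},
    {"x": 16.5,"y": -20.0,"z": 2.5,"roll": 0,"hand": 0},
    {"x": 16.5,"y": -20.0,"z": 2.5,"roll": 0,"hand": 0},
    {"x": 16.5,"y": -20.0,"z": 2.5,"roll": 0,"hand": 0},
    {"x": 16.5,"y": -20.0,"z": 3.3,"roll": 0,"hand": 0},
    {"x": 16.5,"y": -20.0,"z": 3.3,"roll": 0,"hand": 0},
    {"x": 16.5,"y": -20.0,"z": 3.3,"roll": 0,"hand": 0},
    {"x": 16.5,"y": -20.0,"z": 3.3,"roll": 0,"hand": 0},
    {"x": 16.5,"y": -20.0,"z": 3.3,"roll": 0,"hand": 0},
    {"x": 16.5,"y": -20.0,"z": 3.3,"roll": 0,"hand": 0}
  ]
}}

```text
t: 3.13
eef_pos: [0.5433, 0.1204, 0.3591]
tcp_rot: [0.999, 0.049, 0.0, 0.0]
force: [-0.7, -0.7, 0.2]
gripper_width: -0.004
finger_force: 0.0
```

```bash
python3 v2.py pics/tip2.png;python3 go.py .545 .1265 .358 .099
```

```text
[0.5432 0.1203 0.3595]
top [292.01 257.9 ]
top [291.14 258.23]
top crop origin 261 218
scene [332.07 183.45]
scene [333.23 193.62]
scene crop origin 303 153
cm [ 0.24 -0.6   0.15] roll -0.1 | t 3.23 pos [543.2 120.3 359.5] yaw 0.097 tilt 0.07 F [ 0.26  1.38 -0.23] M [-0.01 -0.01 -0.02] w -0.003 ff 0.0 j6 1.63
```

View pics/tip2.png

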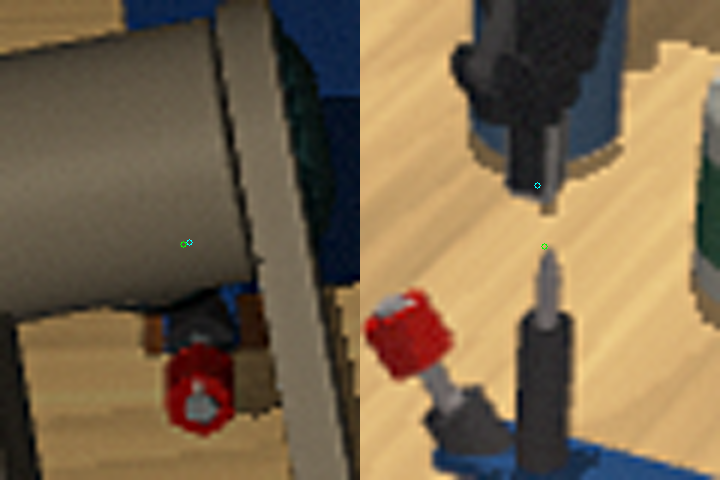

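```bash
cat > m2.py <<'E'
from fit import *
S=lambda L:(np.array(L)+.5)/1.8-.5+[90,130]
T=lambda L:(np.array(L)+.5)/2-.5+[150,170]
ps=S([(439,118),(552,150),(496,250),(370,211)]); pt=T([(283,179),(266,58),(432,38),(449,158)]); ps[0]=(333.7,194.2); pt[0]=(289.8,257.5)
dt=(np.array([(45,306),(17,68),(331,28),(361,266)])+.5)/3.42-.5+[275,180]
ds=(np.array([(530,121),(771,186),(659,408),(390,322)])-[376,0]+.5)/3.23-.5+[280,185]
hs=S([(196,338),(289,406),(136,537),(40,453)]); ht=T([(561,269),(575,158),(729,180),(717,291)])
s=np.array([(-1,1),(1,1),(1,-1),(-1,-1)])
LP=np.c_[s*[.08,.11],[.155]*4]; LD=np.c_[s*[.1,.13],[.05]*4]; LH=np.c_[s*[.08,.11],[.006]*4]
A=rot
def res(p,full=False):
    r=[]
    for c,o,pp,dd,hh in (("scene",p[6:8],ps,ds,hs),("top",p[8:10],pt,dt,ht)):
        for pose,L,m in ((p[:3],LP,pp),(p[:3],LD,dd),(p[3:6],LH,hh)): r.append((proj(c,rot(pose,L))+o-m))
    if full: return r
    return np.r_[np.concatenate(r).ravel(),p[6:]/1.0]
r=least_squares(res,[.63,.02,.1,.48,-.38,-.17,0,0,0,0],loss="soft_l1"); print(r.x.round(4))
for q in res(r.x,True): print(q.round(1).tolist())
np.save("p.npy",r.x)
for n,q in (("pin",(-.08,.11,.155)),("knob",(-.143,.11,.095)),("knobtop",(-.1505,.11,.1057))): print(n,rot(r.x[:3],q).round(4), [ (proj(c,rot(r.x[:3],q))+r.x[k:k+2]).round(1) for c,k in (("scene",6),("top",8))])
print("tcp tip with offsets", proj("scene",get_obs()["eef_pos"]-[0,0,.173])+r.x[6:8])
print("handle",rot(r.x[3:6],(0,0,.072)))
E
python3 m2.py
```

```text
[ 0.6361  0.0239  0.0981  0.4782 -0.3813 -0.17   -0.0307  0.9323 -1.0534
  0.5258]
[[-0.2, 0.4], [0.0, -2.5], [-0.2, -1.8], [-0.4, -0.8]]
[[0.5, 0.4], [0.0, 0.5], [0.0, 1.0], [-0.6, 0.7]]
[[-0.0, 0.2], [0.3, -0.9], [-0.2, -0.0], [0.8, -0.2]]
[[0.1, 1.0], [0.1, -1.2], [1.3, -1.8], [1.0, -0.9]]
[[-0.9, 0.5], [-0.8, -0.2], [-1.2, 0.1], [-0.4, 0.6]]
[[0.5, -0.0], [0.3, -0.1], [0.3, -0.1], [0.4, 0.4]]
pin [[0.5458 0.1255 0.155 ]] [array([[333.5, 194.6]]), array([[289.9, 258.5]])]
knob [[0.4831 0.1193 0.095 ]] [array([[309.8, 208.3]]), array([[294.6, 283.6]])]
knobtop [[0.4756 0.1186 0.1057]] [array([[307.1, 204.2]]), array([[294.6, 286.3]])]
tcp tip with offsets [[332.1292551  184.36171515]]
handle [[ 0.47816032 -0.38127365  0.072     ]]
```

Request:
{"op": "jog_arm", "data": {
  "targets": [
    {"x": 0.3,"y": -0.5,"z": 2.0,"roll": 0,"hand": 0},
    {"x": 0.3,"y": -0.5,"z": 2.8,"roll": 0,"hand": 0},
    {"x": 0.3,"y": -0.5,"z": 2.8,"roll": 0,"hand": 0},
    {"x": 0.3,"y": -0.5,"z": 2.8,"roll": 0,"hand": 0}
  ]
}}

```text
t: 3.67
eef_pos: [0.5458, 0.1266, 0.3303]
tcp_rot: [0.999, 0.049, -0.001, 0.0]
force: [-0.1, 0.7, 0.2]
gripper_width: 0.002
finger_force: 0.0
```

Request:
{"op": "jog_arm", "data": {
  "targets": [
    {"x": 0,"y": 0,"z": 0.15,"roll": 0,"hand": 0},
    {"x": 0,"y": 0,"z": 0.15,"roll": 0,"hand": 0}
  ]
}}

```text
t: 3.83
eef_pos: [0.546, 0.1269, 0.3298]
tcp_rot: [0.999, 0.049, 0.001, 0.0]
force: [0.1, -0.1, 0.1]
gripper_width: 0.0
finger_force: 0.0
```

Request:
{"op": "jog_arm", "data": {
  "targets": [
    {"x": 0,"y": 0,"z": 0.15,"roll": 0,"hand": 0},
    {"x": 0,"y": 0,"z": 0.15,"roll": 0,"hand": 0}
  ]
}}

```text
t: 4.0
eef_pos: [0.546, 0.127, 0.3278]
tcp_rot: [0.999, 0.049, 0.0, 0.0]
force: [-0.6, 0.5, 0.1]
gripper_width: 0.001
finger_force: 0.1
```

Request:
{"op": "jog_arm", "data": {
  "targets": [
    {"x": 0,"y": 0,"z": 0.1,"roll": 0,"hand": 0},
    {"x": 0,"y": 0,"z": 0.1,"roll": 0,"hand": 0}
  ]
}}

```text
t: 4.17
eef_pos: [0.5459, 0.1271, 0.3271]
tcp_rot: [0.999, 0.05, 0.0, -0.0]
force: [-2.0, 0.1, 3.3]
gripper_width: 0.0
finger_force: 1.9
```

Request:
{"op": "jog_arm", "data": {
  "targets": [
    {"x": 0,"y": 0,"z": 0.1,"roll": 0,"hand": 0},
    {"x": 0,"y": 0,"z": 0.1,"roll": 0,"hand": 0}
  ]
}}

```text
t: 4.33
eef_pos: [0.5458, 0.1273, 0.3265]
tcp_rot: [0.999, 0.05, 0.0, -0.0]
force: [-4.0, 1.0, 6.8]
gripper_width: -0.001
finger_force: 3.5
```

Request:
{"op": "jog_arm", "data": {
  "targets": [
    {"x": 0,"y": 0,"z": 0.1,"roll": 0,"hand": 0},
    {"x": 0,"y": 0,"z": 0.1,"roll": 0,"hand": 0},
    {"x": 0,"y": 0,"z": 0.1,"roll": 0,"hand": 0}
  ]
}}

```text
t: 4.58
eef_pos: [0.5457, 0.1274, 0.3261]
tcp_rot: [0.999, 0.05, 0.0, -0.0]
force: [-6.4, 1.7, 9.7]
gripper_width: -0.0
finger_force: 4.7
```

Request:
{"op": "jog_arm", "data": {
  "targets": [
    {"x": 0,"y": 0,"z": 0.1,"roll": 0,"hand": 0},
    {"x": 0,"y": 0,"z": 0.1,"roll": 0,"hand": 0},
    {"x": 0,"y": 0,"z": 0.1,"roll": 0,"hand": 0}
  ]
}}

```text
t: 4.83
eef_pos: [0.5456, 0.1275, 0.3255]
tcp_rot: [0.999, 0.05, 0.0, -0.001]
force: [-8.1, 2.3, 11.9]
gripper_width: 0.003
finger_force: 6.0
```

Request:
{"op": "jog_arm", "data": {
  "targets": [
    {"x": 0,"y": 0,"z": 0.1,"roll": 0,"hand": 0},
    {"x": 0,"y": 0,"z": 0.1,"roll": 0,"hand": 0},
    {"x": 0,"y": 0,"z": 0.1,"roll": 0,"hand": 0}
  ]
}}

```text
t: 5.08
eef_pos: [0.5455, 0.1277, 0.325]
tcp_rot: [0.999, 0.05, -0.0, -0.001]
force: [-11.2, 2.8, 15.5]
gripper_width: 0.003
finger_force: 7.4
```

Request:
{"op": "jog_arm", "data": {
  "targets": [
    {"x": 0,"y": 0,"z": -0.8,"roll": 0,"hand": 0},
    {"x": 0,"y": 0,"z": -0.8,"roll": 0,"hand": 0},
    {"x": 0,"y": 0,"z": -0.5,"roll": 0,"hand": 0},
    {"x": 0,"y": 0,"z": -0.4,"roll": 0,"hand": 0},
    {"x": 0,"y": 0,"z": -0.4,"roll": 0,"hand": 0}
  ]
}}

```text
t: 5.5
eef_pos: [0.5459, 0.1273, 0.3263]
tcp_rot: [0.999, 0.05, -0.0, -0.0]
force: [-2.4, 0.7, 4.6]
gripper_width: 0.001
finger_force: 2.5
```

Request:
{"op": "jog_arm", "data": {
  "targets": [
    {"x": -0.1,"y": -0.07,"z": 0.1,"roll": 0,"hand": 0},
    {"x": -0.1,"y": -0.07,"z": 0.1,"roll": 0,"hand": 0},
    {"x": -0.1,"y": -0.07,"z": 0.1,"roll": 0,"hand": 0}
  ]
}}

```text
t: 5.75
eef_pos: [0.5449, 0.1278, 0.3255]
tcp_rot: [0.999, 0.05, -0.0, -0.0]
force: [-2.8, 1.3, 4.1]
gripper_width: -0.002
finger_force: 2.4
```

Request:
{"op": "jog_arm", "data": {
  "targets": [
    {"x": -0.1,"y": -0.07,"z": 0.1,"roll": 0,"hand": 0},
    {"x": -0.1,"y": -0.07,"z": 0.1,"roll": 0,"hand": 0},
    {"x": -0.1,"y": -0.07,"z": 0.1,"roll": 0,"hand": 0}
  ]
}}

```text
t: 6.0
eef_pos: [0.5439, 0.1283, 0.3246]
tcp_rot: [0.999, 0.05, 0.0, -0.0]
force: [-1.5, 2.6, 3.7]
gripper_width: -0.001
finger_force: 2.4
```

Request:
{"op": "jog_arm", "data": {
  "targets": [
    {"x": -0.1,"y": -0.07,"z": 0.1,"roll": 0,"hand": 0},
    {"x": -0.1,"y": -0.07,"z": 0.1,"roll": 0,"hand": 0},
    {"x": -0.1,"y": -0.07,"z": 0.1,"roll": 0,"hand": 0}
  ]
}}

```text
t: 6.25
eef_pos: [0.5431, 0.1287, 0.3242]
tcp_rot: [0.999, 0.049, 0.001, 0.0]
force: [-1.0, 1.4, 6.3]
gripper_width: -0.001
finger_force: 3.1
```

Request:
{"op": "jog_arm", "data": {
  "targets": [
    {"x": -0.1,"y": -0.07,"z": 0.1,"roll": 0,"hand": 0},
    {"x": -0.1,"y": -0.07,"z": 0.1,"roll": 0,"hand": 0},
    {"x": -0.1,"y": -0.07,"z": 0.1,"roll": 0,"hand": 0}
  ]
}}

```text
t: 6.5
eef_pos: [0.5423, 0.129, 0.324]
tcp_rot: [0.999, 0.049, 0.002, 0.0]
force: [1.0, -0.5, 7.9]
gripper_width: -0.001
finger_force: 4.0
```

Request:
{"op": "jog_arm", "data": {
  "targets": [
    {"x": -0.1,"y": -0.07,"z": 0.1,"roll": 0,"hand": 0},
    {"x": -0.1,"y": -0.07,"z": 0.1,"roll": 0,"hand": 0},
    {"x": -0.1,"y": -0.07,"z": 0.1,"roll": 0,"hand": 0}
  ]
}}

```text
t: 6.75
eef_pos: [0.5416, 0.1294, 0.3238]
tcp_rot: [0.999, 0.049, 0.003, 0.001]
force: [3.0, -2.0, 9.5]
gripper_width: 0.0
finger_force: 5.0
```

Request:
{"op": "jog_arm", "data": {
  "targets": [
    {"x": 0.3,"y": 0.2,"z": -4,"roll": 0,"hand": 0},
    {"x": 0,"y": 0,"z": -4,"roll": -7,"hand": 0.65},
    {"x": 0,"y": 0,"z": -4,"roll": -14,"hand": 0.65},
    {"x": 0,"y": 0,"z": -4,"roll": -21,"hand": 0.65},
    {"x": 0,"y": 0,"z": -4,"roll": -21,"hand": 0.65}
  ]
}}

```text
t: 7.17
eef_pos: [0.5407, 0.1297, 0.3607]
tcp_rot: [0.973, 0.233, -0.001, 0.0]
force: [0.8, -0.7, -1.0]
gripper_width: 0.565
finger_force: 0.0
```

Run:
```python
from fit import rot
import numpy as np; p=np.load("p.npy"); k=rot(p[:3],(-.1455,.11,0))[0]; print(k)
from go import delta
delta(k[0],k[1],.29,p[2]); delta(k[0],k[1],.252,p[2]+.4)
```

```text
[0.48057218 0.11909887 0.        ]
cm [-5.85 -1.73  7.08] roll 20.8 | t 7.27 pos [540.8 129.8 360.8] yaw 0.461 tilt 0.08 F [-0.02 -0.37  0.57] M [ 0.04 -0.01 -0.05] w 0.652 ff 0.0 j6 1.28
cm [-5.85 -1.73 10.88] roll -2.1 | t 7.27 pos [540.8 129.8 360.8] yaw 0.461 tilt 0.08 F [-0.02 -0.37  0.57] M [ 0.04 -0.01 -0.05] w 0.652 ff 0.0 j6 1.28
```

Request:
{"op": "jog_arm", "data": {
  "targets": [
    {"x": -4,"y": -1.2,"z": 0,"roll": 0,"hand": 0.65},
    {"x": -5.85,"y": -1.7,"z": 2,"roll": 0,"hand": 0.65},
    {"x": -5.85,"y": -1.7,"z": 6,"roll": 0,"hand": 0.65},
    {"x": -5.85,"y": -1.7,"z": 9,"roll": 0,"hand": 0.65},
    {"x": -5.85,"y": -1.7,"z": 9,"roll": 0,"hand": 0.65}
  ]
}}

```text
t: 7.68
eef_pos: [0.4788, 0.1184, 0.2649]
tcp_rot: [0.973, 0.229, -0.006, -0.0]
force: [-0.6, -0.3, 0.0]
gripper_width: 0.65
finger_force: 0.0
```

```bash
python3 go.py .4806 .1191 .252
python3 - <<'E'
from fit import *
out=[]
for c,(x0,y0) in (("top",(265,245)),("scene",(280,160))):
    im=cv2.resize(C[c]["frame"][y0:y0+80,x0:x0+65,::-1],None,fx=6,fy=6,interpolation=cv2.INTER_CUBIC); out.append(im)
cv2.imwrite("pics/knob.png",np.hstack(out))
E
```

```text
cm [0.21 0.03 1.29] roll 0 | t 7.68 pos [478.8 118.4 264.9] yaw 0.462 tilt 0.67 F [-0.57 -0.3   0.02] M [-0.01  0.   -0.03] w 0.65 ff 0.0 j6 1.28
```

View pics/knob.png

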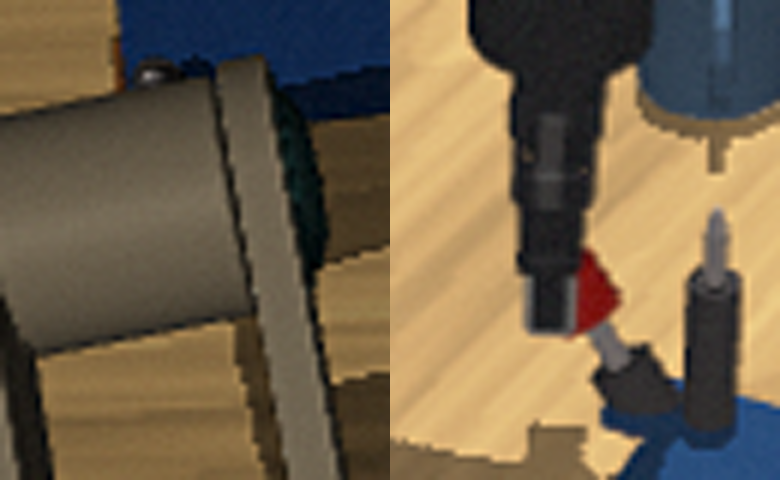

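Request:
{"op": "jog_arm", "data": {
  "targets": [
    {"x": 0.15,"y": 0,"z": 1.2,"roll": 0,"hand": 0.65},
    {"x": 0.15,"y": 0,"z": 1.2,"roll": 0,"hand": 0.65},
    {"x": 0.15,"y": 0,"z": 1.2,"roll": 0,"hand": 0.3},
    {"x": 0.15,"y": 0,"z": 1.2,"roll": 0,"hand": 0.3},
    {"x": 0.15,"y": 0,"z": 1.2,"roll": 0,"hand": 0.3},
    {"x": 0.15,"y": 0,"z": 1.2,"roll": 0,"hand": 0.3}
  ]
}}

```text
t: 8.28
eef_pos: [0.4822, 0.1202, 0.2609]
tcp_rot: [0.973, 0.231, 0.001, -0.001]
force: [-4.4, 3.9, 3.3]
gripper_width: 0.357
finger_force: 57.2
```

```bash
python3 go.py .4806 .1191 .252
```

```text
cm [-0.19  0.03  0.89] roll 0 | t 8.28 pos [482.2 120.2 260.9] yaw 0.465 tilt 0.11 F [-4.41  3.89  3.32] M [ 0.5   0.56 -0.19] w 0.357 ff 57.2 j6 1.27
```

Request:
{"op": "jog_arm", "data": {
  "targets": [
    {"x": 0,"y": 0,"z": 0,"roll": 5,"hand": 0.3},
    {"x": 0,"y": 0,"z": 0,"roll": 10,"hand": 0.3},
    {"x": 0,"y": 0,"z": 0,"roll": 15,"hand": 0.3},
    {"x": 0,"y": 0,"z": 0,"roll": 20,"hand": 0.3},
    {"x": 0,"y": 0,"z": 0,"roll": 20,"hand": 0.3}
  ]
}}

```text
t: 8.7
eef_pos: [0.4818, 0.1208, 0.2611]
tcp_rot: [0.998, 0.056, -0.0, -0.002]
force: [-7.1, 6.4, 8.1]
gripper_width: 0.34
finger_force: 62.5
```

```bash
python3 go.py .4806 .1191 .252
```

```text
cm [-0.14  0.15  0.91] roll 0 | t 8.7 pos [481.8 120.8 261.1] yaw 0.112 tilt 0.18 F [-7.08  6.35  8.14] M [ 0.7   1.06 -0.28] w 0.34 ff 62.5 j6 1.63
```

Request:
{"op": "jog_arm", "data": {
  "targets": [
    {"x": 0,"y": 0,"z": 0,"roll": 5,"hand": 0.3},
    {"x": 0,"y": 0,"z": 0,"roll": 10,"hand": 0.3},
    {"x": 0,"y": 0,"z": 0,"roll": 15,"hand": 0.3},
    {"x": 0,"y": 0,"z": 0,"roll": 20,"hand": 0.3},
    {"x": 0,"y": 0,"z": 0,"roll": 20,"hand": 0.3}
  ]
}}

```text
t: 9.12
eef_pos: [0.4817, 0.1214, 0.2609]
tcp_rot: [0.993, -0.117, -0.001, -0.003]
force: [-9.0, 9.2, 5.2]
gripper_width: 0.334
finger_force: 78.3
```

```bash
python3 go.py .4806 .1191 .252
```

```text
cm [-0.05  0.25  0.89] roll 0 | t 9.12 pos [481.7 121.4 260.9] yaw -0.235 tilt 0.34 F [-8.99  9.19  5.22] M [2.6  1.1  0.71] w 0.334 ff 78.3 j6 1.98
```

Request:
{"op": "jog_arm", "data": {
  "targets": [
    {"x": 0,"y": 0,"z": 0,"roll": 0,"hand": 0.65},
    {"x": 0,"y": 0,"z": 0,"roll": 0,"hand": 0.65},
    {"x": -0.12,"y": -0.07,"z": 0.2,"roll": -7,"hand": 0.65},
    {"x": -0.12,"y": -0.07,"z": 0.4,"roll": -14,"hand": 0.65},
    {"x": -0.12,"y": -0.07,"z": 0.4,"roll": -21,"hand": 0.65},
    {"x": -0.12,"y": -0.07,"z": 0.4,"roll": -28,"hand": 0.65},
    {"x": -0.12,"y": -0.07,"z": 0.4,"roll": -35,"hand": 0.65},
    {"x": -0.12,"y": -0.07,"z": 0.4,"roll": -42,"hand": 0.65},
    {"x": -0.12,"y": -0.07,"z": 0.4,"roll": -45,"hand": 0.65},
    {"x": -0.12,"y": -0.07,"z": 0.4,"roll": -45,"hand": 0.65}
  ]
}}

```text
t: 9.95
eef_pos: [0.4813, 0.1203, 0.256]
tcp_rot: [0.962, 0.273, 0.0, 0.0]
force: [-0.6, 0.1, 0.1]
gripper_width: 0.647
finger_force: 0.0
```

```bash
python3 go.py .4806 .1191 .252
python3 - <<'E'
from fit import *
p=np.load("p.npy")
for c,k in (("scene",6),("top",8)):
    rr=regions_of(c,"rack")[0]; print(c,rr["rect"],[v.mean().round(1) for v in np.nonzero(rr["mask"])])
out=[]
for c,(x0,y0,x1,y1) in (("scene",(280,185,405,325)),):
    im=cv2.resize(C[c]["frame"][y0:y1,x0:x1,::-1],None,fx=4,fy=4,interpolation=cv2.INTER_CUBIC)
    for z,s in ((.155,(.08,.11)),(.05,(.1,.13))):
        for a in (-1,1):
            for b in (-1,1):
                w=(proj(c,rot(p[:3],(a*s[0],b*s[1],z)))[0]+p[6:8]-[x0,y0]+.5)*4; cv2.circle(im,tuple(int(v) for v in w),3,(0,255,0),1)
cv2.imwrite("pics/rel1.png",im)
E
```

```text
cm [-0.13  0.07  0.4 ] roll 0 | t 9.95 pos [481.3 120.3 256. ] yaw 0.554 tilt 0.05 F [-0.56  0.13  0.09] M [ 0.04  0.02 -0.05] w 0.647 ff 0.0 j6 1.19
scene [285.1, 195.9, 401.9, 325.5] [np.float64(267.3), np.float64(343.4)]
top [279.5, 185.6, 379.1, 262.6] [np.float64(227.2), np.float64(328.9)]
```

View pics/rel1.png

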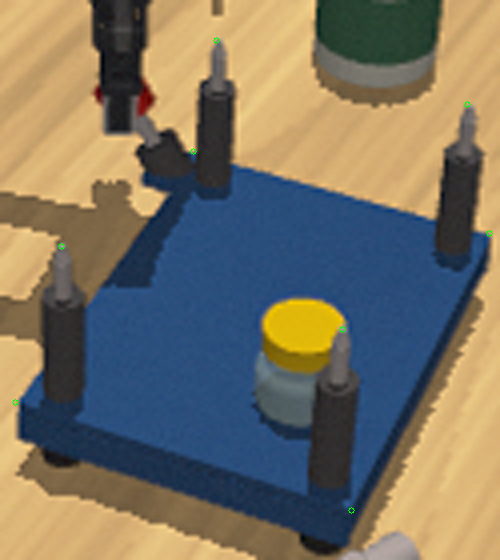

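Request:
{"op": "jog_arm", "data": {
  "targets": [
    {"x": 0,"y": 0,"z": 0,"roll": 0,"hand": 0.3},
    {"x": 0,"y": 0,"z": 0,"roll": 0,"hand": 0.3},
    {"x": 0,"y": 0,"z": 0,"roll": 0,"hand": 0.3},
    {"x": 0,"y": 0,"z": 0,"roll": 0,"hand": 0.3},
    {"x": 0,"y": 0,"z": 0,"roll": 6.5,"hand": 0.3},
    {"x": 0,"y": 0,"z": 0,"roll": 13,"hand": 0.3},
    {"x": 0,"y": 0,"z": 0,"roll": 19.5,"hand": 0.3},
    {"x": 0,"y": 0,"z": 0,"roll": 26,"hand": 0.3},
    {"x": 0,"y": 0,"z": 0,"roll": 26,"hand": 0.3}
  ]
}}

```text
t: 10.9
eef_pos: [0.4803, 0.1218, 0.2557]
tcp_rot: [0.999, 0.047, -0.002, -0.002]
force: [-7.2, 4.7, 5.7]
gripper_width: 0.343
finger_force: 58.8
```

Request:
{"op": "jog_arm", "data": {
  "targets": [
    {"x": 0,"y": 0,"z": 0,"roll": 5,"hand": 0.3},
    {"x": 0,"y": 0,"z": 0,"roll": 10,"hand": 0.3},
    {"x": 0,"y": 0,"z": 0,"roll": 15,"hand": 0.3},
    {"x": 0,"y": 0,"z": 0,"roll": 20,"hand": 0.3},
    {"x": 0,"y": 0,"z": 0,"roll": 20,"hand": 0.3}
  ]
}}

```text
t: 11.32
eef_pos: [0.4802, 0.1227, 0.2563]
tcp_rot: [0.992, -0.126, -0.002, -0.003]
force: [-12.5, 9.9, 11.3]
gripper_width: 0.341
finger_force: 85.1
```

```bash
python3 go.py .4806 .1191 .252
```

```text
cm [0.13 0.34 0.43] roll 0 | t 11.32 pos [480.2 122.7 256.3] yaw -0.252 tilt 0.44 F [-12.53   9.94  11.33] M [2.29 1.67 0.41] w 0.341 ff 85.1 j6 2.0
```

Request:
{"op": "jog_arm", "data": {
  "targets": [
    {"x": 0,"y": 0,"z": 0,"roll": 0,"hand": 0.65},
    {"x": 0,"y": 0,"z": 0,"roll": 0,"hand": 0.65},
    {"x": 0,"y": 0,"z": -4,"roll": -7,"hand": 0.65},
    {"x": 0,"y": 0,"z": -8,"roll": -14,"hand": 0},
    {"x": 0,"y": 0,"z": -8.5,"roll": -20,"hand": 0},
    {"x": 0,"y": 0,"z": -8.5,"roll": -20,"hand": 0},
    {"x": 0,"y": 0,"z": -8.5,"roll": -20,"hand": 0}
  ]
}}

```text
t: 11.9
eef_pos: [0.481, 0.1205, 0.3401]
tcp_rot: [0.999, 0.048, -0.0, 0.0]
force: [-0.4, 0.2, -0.3]
gripper_width: 0.084
finger_force: 0.0
```

```bash
python3 go.py .5459 .127 .330 .098
```

```text
cm [ 6.52 -0.03  1.01] roll -0.1 | t 11.9 pos [481.  120.5 340.1] yaw 0.096 tilt 0.02 F [-0.35  0.21 -0.33] M [-0.04  0.01 -0.05] w 0.084 ff 0.0 j6 1.65
```

Request:
{"op": "jog_arm", "data": {
  "targets": [
    {"x": 3.5,"y": 0,"z": 0,"roll": 0,"hand": 0},
    {"x": 6.5,"y": 0,"z": 0,"roll": 0,"hand": 0},
    {"x": 6.5,"y": 0,"z": 1.1,"roll": 0,"hand": 0},
    {"x": 6.5,"y": 0,"z": 1.1,"roll": 0,"hand": 0},
    {"x": 6.5,"y": 0,"z": 1.1,"roll": 0,"hand": 0}
  ]
}}

```text
t: 12.32
eef_pos: [0.5456, 0.1269, 0.3273]
tcp_rot: [0.999, 0.048, -0.002, 0.0]
force: [0.7, -0.2, 1.4]
gripper_width: 0.003
finger_force: 0.5
```

Request:
{"op": "jog_arm", "data": {
  "targets": [
    {"x": 0,"y": 0,"z": 0.1,"roll": 0,"hand": 0},
    {"x": 0,"y": 0,"z": 0.1,"roll": 0,"hand": 0},
    {"x": 0,"y": 0,"z": 0.1,"roll": 0,"hand": 0}
  ]
}}

```text
t: 12.57
eef_pos: [0.5453, 0.127, 0.3281]
tcp_rot: [0.999, 0.049, -0.001, 0.0]
force: [-0.1, -0.1, 0.3]
gripper_width: 0.001
finger_force: 0.0
```

Request:
{"op": "jog_arm", "data": {
  "targets": [
    {"x": -0.1,"y": -0.07,"z": 0.1,"roll": 0,"hand": 0},
    {"x": -0.1,"y": -0.07,"z": 0.1,"roll": 0,"hand": 0},
    {"x": -0.1,"y": -0.07,"z": 0.1,"roll": 0,"hand": 0}
  ]
}}

```text
t: 12.82
eef_pos: [0.5446, 0.1276, 0.3277]
tcp_rot: [0.999, 0.049, 0.0, 0.0]
force: [0.7, -0.9, 1.0]
gripper_width: 0.0
finger_force: 0.3
```

Request:
{"op": "jog_arm", "data": {
  "targets": [
    {"x": -0.1,"y": -0.07,"z": 0.1,"roll": 0,"hand": 0},
    {"x": -0.1,"y": -0.07,"z": 0.1,"roll": 0,"hand": 0},
    {"x": -0.1,"y": -0.07,"z": 0.1,"roll": 0,"hand": 0}
  ]
}}

```text
t: 13.07
eef_pos: [0.5436, 0.1282, 0.3267]
tcp_rot: [0.999, 0.049, 0.0, 0.0]
force: [-0.2, -1.7, 1.4]
gripper_width: 0.002
finger_force: 0.8
```

Request:
{"op": "jog_arm", "data": {
  "targets": [
    {"x": -0.1,"y": -0.07,"z": 0.1,"roll": 0,"hand": 0},
    {"x": -0.1,"y": -0.07,"z": 0.1,"roll": 0,"hand": 0},
    {"x": -0.1,"y": -0.07,"z": 0.1,"roll": 0,"hand": 0}
  ]
}}

```text
t: 13.32
eef_pos: [0.5428, 0.1286, 0.3261]
tcp_rot: [0.999, 0.049, 0.001, 0.0]
force: [1.1, -1.7, 3.9]
gripper_width: 0.004
finger_force: 1.9
```

Request:
{"op": "jog_arm", "data": {
  "targets": [
    {"x": -0.1,"y": -0.07,"z": 0.1,"roll": 0,"hand": 0},
    {"x": -0.1,"y": -0.07,"z": 0.1,"roll": 0,"hand": 0},
    {"x": -0.1,"y": -0.07,"z": 0.1,"roll": 0,"hand": 0}
  ]
}}

```text
t: 13.57
eef_pos: [0.542, 0.129, 0.3258]
tcp_rot: [0.999, 0.049, 0.002, 0.0]
force: [3.4, -3.7, 6.6]
gripper_width: 0.001
finger_force: 3.1
```

Request:
{"op": "jog_arm", "data": {
  "targets": [
    {"x": -0.1,"y": -0.07,"z": 0.1,"roll": 0,"hand": 0},
    {"x": -0.1,"y": -0.07,"z": 0.1,"roll": 0,"hand": 0},
    {"x": -0.1,"y": -0.07,"z": 0.1,"roll": 0,"hand": 0}
  ]
}}

```text
t: 13.82
eef_pos: [0.5412, 0.1295, 0.3256]
tcp_rot: [0.999, 0.049, 0.003, 0.001]
force: [3.7, -4.4, 9.2]
gripper_width: -0.002
finger_force: 4.2
```

Request:
{"op": "jog_arm", "data": {
  "targets": [
    {"x": -0.1,"y": -0.07,"z": 0.1,"roll": 0,"hand": 0},
    {"x": -0.1,"y": -0.07,"z": 0.1,"roll": 0,"hand": 0},
    {"x": -0.1,"y": -0.07,"z": 0.1,"roll": 0,"hand": 0}
  ]
}}

```text
t: 14.07
eef_pos: [0.5404, 0.1298, 0.3254]
tcp_rot: [0.999, 0.049, 0.004, 0.001]
force: [5.8, -6.1, 9.7]
gripper_width: 0.001
finger_force: 5.2
```

Request:
{"op": "jog_arm", "data": {
  "targets": [
    {"x": 0,"y": 0,"z": -2,"roll": 0,"hand": 0},
    {"x": -1,"y": 0,"z": -4,"roll": -7,"hand": 0.65},
    {"x": -5,"y": 0,"z": -4,"roll": -14,"hand": 0.65},
    {"x": -6,"y": 0.1,"z": -4,"roll": -21,"hand": 0.65},
    {"x": -6,"y": 0.1,"z": -4,"roll": -28,"hand": 0.65},
    {"x": -6,"y": 0.1,"z": -4,"roll": -28,"hand": 0.65},
    {"x": -6,"y": 0.1,"z": -4,"roll": -28,"hand": 0.65}
  ]
}}

```text
t: 14.65
eef_pos: [0.4797, 0.1238, 0.3622]
tcp_rot: [0.958, 0.288, -0.0, -0.0]
force: [0.6, 0.4, 0.0]
gripper_width: 0.647
finger_force: 0.0
```

```bash
python3 go.py .4805 .121 .2545 .59
```

```text
cm [-0.08  0.29 10.77] roll -0.3 | t 14.65 pos [479.7 123.8 362.2] yaw 0.584 tilt 0.05 F [0.61 0.41 0.04] M [-0.03  0.04 -0.03] w 0.647 ff 0.0 j6 1.16
```

Request:
{"op": "jog_arm", "data": {
  "targets": [
    {"x": -0.1,"y": 0.3,"z": 4,"roll": 0,"hand": 0.65},
    {"x": -0.1,"y": 0.3,"z": 8,"roll": 0,"hand": 0.65},
    {"x": -0.1,"y": 0.3,"z": 10.7,"roll": 0,"hand": 0.65},
    {"x": -0.1,"y": 0.3,"z": 10.7,"roll": 0,"hand": 0.65},
    {"x": -0.1,"y": 0.3,"z": 10.7,"roll": 0,"hand": 0.3},
    {"x": -0.1,"y": 0.3,"z": 10.7,"roll": 0,"hand": 0.3},
    {"x": -0.1,"y": 0.3,"z": 10.7,"roll": 0,"hand": 0.3},
    {"x": -0.1,"y": 0.3,"z": 10.7,"roll": 0,"hand": 0.3}
  ]
}}

```text
t: 15.32
eef_pos: [0.4812, 0.1205, 0.2575]
tcp_rot: [0.957, 0.289, 0.002, 0.001]
force: [-0.1, -2.2, -0.6]
gripper_width: 0.369
finger_force: 59.6
```

Request:
{"op": "jog_arm", "data": {
  "targets": [
    {"x": 0,"y": 0,"z": 0,"roll": 5,"hand": 0.3},
    {"x": 0,"y": 0,"z": 0,"roll": 10,"hand": 0.3},
    {"x": 0,"y": 0,"z": 0,"roll": 15,"hand": 0.3},
    {"x": 0,"y": 0,"z": 0,"roll": 20,"hand": 0.3},
    {"x": 0,"y": 0,"z": 0,"roll": 25,"hand": 0.3},
    {"x": 0,"y": 0,"z": 0,"roll": 30,"hand": 0.3},
    {"x": 0,"y": 0,"z": 0,"roll": 35,"hand": 0.3},
    {"x": 0,"y": 0,"z": 0,"roll": 40,"hand": 0.3},
    {"x": 0,"y": 0,"z": 0,"roll": 45,"hand": 0.3},
    {"x": 0,"y": 0,"z": 0,"roll": 50,"hand": 0.3},
    {"x": 0,"y": 0,"z": 0,"roll": 50,"hand": 0.3}
  ]
}}

```text
t: 16.23
eef_pos: [0.48, 0.1237, 0.2588]
tcp_rot: [0.99, -0.142, -0.001, -0.005]
force: [-16.0, 13.8, 13.8]
gripper_width: 0.338
finger_force: 78.0
```

```bash
python3 go.py .4805 .121 .2545 .59
```

```text
cm [0.13 0.24 0.42] roll -50.2 | t 16.23 pos [480.  123.7 258.8] yaw -0.286 tilt 0.57 F [-16.03  13.79  13.77] M [3.8  2.21 1.06] w 0.338 ff 78.0 j6 2.03
```

Request:
{"op": "jog_arm", "data": {
  "targets": [
    {"x": 0,"y": 0,"z": 0,"roll": 0,"hand": 0.65},
    {"x": 0,"y": 0,"z": 0,"roll": 0,"hand": 0.65},
    {"x": 0,"y": 0,"z": 0,"roll": -7,"hand": 0.65},
    {"x": 0,"y": 0,"z": 0,"roll": -14,"hand": 0.65},
    {"x": 0,"y": 0,"z": 0,"roll": -21,"hand": 0.65},
    {"x": 0,"y": 0,"z": 0,"roll": -28,"hand": 0.65},
    {"x": 0,"y": 0,"z": 0,"roll": -35,"hand": 0.65},
    {"x": 0,"y": 0,"z": 0,"roll": -42,"hand": 0.65},
    {"x": 0,"y": 0,"z": 0,"roll": -49,"hand": 0.65},
    {"x": 0,"y": 0,"z": 0,"roll": -50,"hand": 0.65},
    {"x": 0,"y": 0,"z": 0,"roll": -50,"hand": 0.65}
  ]
}}

```text
t: 17.15
eef_pos: [0.4809, 0.1205, 0.2563]
tcp_rot: [0.958, 0.288, 0.001, 0.0]
force: [-0.5, 0.3, -0.1]
gripper_width: 0.652
finger_force: 0.0
```

```bash
python3 go.py .4805 .121 .2545 .59
```

```text
cm [-0.01 -0.06  0.18] roll -0.3 | t 17.15 pos [480.9 120.5 256.3] yaw 0.585 tilt 0.08 F [-0.55  0.29 -0.14] M [-0.02 -0.03 -0.02] w 0.652 ff 0.0 j6 1.16
```

Request:
{"op": "jog_arm", "data": {
  "targets": [
    {"x": 0,"y": 0,"z": 0.1,"roll": 0,"hand": 0.3},
    {"x": 0,"y": 0,"z": 0.1,"roll": 0,"hand": 0.3},
    {"x": 0,"y": 0,"z": 0.1,"roll": 0,"hand": 0.3},
    {"x": 0,"y": 0,"z": 0.1,"roll": 0,"hand": 0.3}
  ]
}}

```text
t: 17.48
eef_pos: [0.481, 0.1202, 0.2554]
tcp_rot: [0.957, 0.289, 0.001, 0.001]
force: [0.2, -3.7, 4.2]
gripper_width: 0.37
finger_force: 58.8
```

Request:
{"op": "jog_arm", "data": {
  "targets": [
    {"x": 0,"y": 0,"z": 0,"roll": 5,"hand": 0.3},
    {"x": 0,"y": 0,"z": 0,"roll": 10,"hand": 0.3},
    {"x": 0,"y": 0,"z": 0,"roll": 15,"hand": 0.3},
    {"x": 0,"y": 0,"z": 0,"roll": 20,"hand": 0.3},
    {"x": 0,"y": 0,"z": 0,"roll": 25,"hand": 0.3},
    {"x": 0,"y": 0,"z": 0,"roll": 30,"hand": 0.3},
    {"x": 0,"y": 0,"z": 0,"roll": 35,"hand": 0.3},
    {"x": 0,"y": 0,"z": 0,"roll": 40,"hand": 0.3},
    {"x": 0,"y": 0,"z": 0,"roll": 45,"hand": 0.3},
    {"x": 0,"y": 0,"z": 0,"roll": 50,"hand": 0.3},
    {"x": 0,"y": 0,"z": 0,"roll": 50,"hand": 0.3}
  ]
}}

```text
t: 18.4
eef_pos: [0.4802, 0.1233, 0.2565]
tcp_rot: [0.99, -0.143, -0.001, -0.004]
force: [-11.2, 11.9, 13.9]
gripper_width: 0.342
finger_force: 86.2
```

Request:
{"op": "jog_arm", "data": {
  "targets": [
    {"x": 0,"y": 0,"z": 0,"roll": 0,"hand": 0.65},
    {"x": 0,"y": 0,"z": 0,"roll": 0,"hand": 0.65},
    {"x": 0,"y": 0,"z": -4,"roll": -7,"hand": 0.65},
    {"x": 0,"y": 0,"z": -8,"roll": -14,"hand": 0},
    {"x": 0,"y": 0,"z": -8.5,"roll": -21,"hand": 0},
    {"x": 0,"y": 0,"z": -8.5,"roll": -21.5,"hand": 0},
    {"x": 0,"y": 0,"z": -8.5,"roll": -21.5,"hand": 0}
  ]
}}

```text
t: 18.98
eef_pos: [0.4805, 0.1205, 0.3389]
tcp_rot: [0.999, 0.043, -0.0, 0.0]
force: [-0.6, 0.4, -0.1]
gripper_width: 0.085
finger_force: 0.0
```

```bash
python3 go.py .5459 .127 .330 .098
```

```text
cm [ 6.57 -0.09  0.88] roll -0.6 | t 18.98 pos [480.5 120.5 338.9] yaw 0.087 tilt 0.04 F [-0.59  0.41 -0.08] M [ 0.01 -0.03  0.03] w 0.085 ff 0.0 j6 1.66
```

Request:
{"op": "jog_arm", "data": {
  "targets": [
    {"x": 3.5,"y": 0,"z": 0,"roll": 0,"hand": 0},
    {"x": 6.5,"y": -0.1,"z": 0,"roll": -0.6,"hand": 0},
    {"x": 6.5,"y": -0.1,"z": 0.8,"roll": -0.6,"hand": 0},
    {"x": 6.5,"y": -0.1,"z": 0.8,"roll": -0.6,"hand": 0},
    {"x": 6.5,"y": -0.1,"z": 0.8,"roll": -0.6,"hand": 0}
  ]
}}

```text
t: 19.4
eef_pos: [0.5451, 0.1273, 0.3291]
tcp_rot: [0.999, 0.049, -0.002, 0.0]
force: [-0.9, -0.3, 0.1]
gripper_width: -0.001
finger_force: 0.0
```

Request:
{"op": "jog_arm", "data": {
  "targets": [
    {"x": 0,"y": 0,"z": 0.1,"roll": 0,"hand": 0},
    {"x": 0,"y": 0,"z": 0.1,"roll": 0,"hand": 0},
    {"x": 0,"y": 0,"z": 0.1,"roll": 0,"hand": 0}
  ]
}}

```text
t: 19.65
eef_pos: [0.5448, 0.1274, 0.33]
tcp_rot: [0.999, 0.05, -0.001, 0.0]
force: [0.0, -0.4, 0.1]
gripper_width: 0.001
finger_force: 0.0
```

Request:
{"op": "jog_arm", "data": {
  "targets": [
    {"x": -0.05,"y": -0.04,"z": 0.1,"roll": 0,"hand": 0},
    {"x": -0.05,"y": -0.04,"z": 0.1,"roll": 0,"hand": 0},
    {"x": -0.05,"y": -0.04,"z": 0.1,"roll": 0,"hand": 0}
  ]
}}

```text
t: 19.9
eef_pos: [0.5446, 0.1278, 0.3296]
tcp_rot: [0.999, 0.05, -0.0, 0.0]
force: [0.6, 0.3, 0.3]
gripper_width: -0.006
finger_force: 0.0
```

Request:
{"op": "jog_arm", "data": {
  "targets": [
    {"x": -0.05,"y": -0.04,"z": 0.1,"roll": 0,"hand": 0},
    {"x": -0.05,"y": -0.04,"z": 0.1,"roll": 0,"hand": 0},
    {"x": -0.05,"y": -0.04,"z": 0.1,"roll": 0,"hand": 0}
  ]
}}

```text
t: 20.15
eef_pos: [0.5442, 0.1282, 0.3286]
tcp_rot: [0.999, 0.05, 0.0, 0.0]
force: [-0.3, -1.1, 0.2]
gripper_width: -0.004
finger_force: 0.0
```

Request:
{"op": "jog_arm", "data": {
  "targets": [
    {"x": -0.05,"y": -0.04,"z": 0.1,"roll": 0,"hand": 0},
    {"x": -0.05,"y": -0.04,"z": 0.1,"roll": 0,"hand": 0},
    {"x": -0.05,"y": -0.04,"z": 0.1,"roll": 0,"hand": 0}
  ]
}}

```text
t: 20.4
eef_pos: [0.5438, 0.1284, 0.3282]
tcp_rot: [0.999, 0.05, 0.001, 0.0]
force: [0.0, -1.7, 2.6]
gripper_width: -0.001
finger_force: 1.8
```

Request:
{"op": "jog_arm", "data": {
  "targets": [
    {"x": -0.05,"y": -0.04,"z": 0.1,"roll": 0,"hand": 0},
    {"x": -0.05,"y": -0.04,"z": 0.1,"roll": 0,"hand": 0},
    {"x": -0.05,"y": -0.04,"z": 0.1,"roll": 0,"hand": 0}
  ]
}}

```text
t: 20.65
eef_pos: [0.5434, 0.1286, 0.3279]
tcp_rot: [0.999, 0.05, 0.001, 0.0]
force: [1.5, -2.8, 6.1]
gripper_width: -0.001
finger_force: 3.4
```

Request:
{"op": "jog_arm", "data": {
  "targets": [
    {"x": -0.05,"y": -0.04,"z": 0.1,"roll": 0,"hand": 0},
    {"x": -0.05,"y": -0.04,"z": 0.1,"roll": 0,"hand": 0},
    {"x": -0.05,"y": -0.04,"z": 0.1,"roll": 0,"hand": 0}
  ]
}}

```text
t: 20.9
eef_pos: [0.5431, 0.1288, 0.3277]
tcp_rot: [0.999, 0.05, 0.002, 0.0]
force: [1.8, -4.5, 9.0]
gripper_width: -0.0
finger_force: 4.7
```

Request:
{"op": "jog_arm", "data": {
  "targets": [
    {"x": -0.05,"y": -0.04,"z": 0.1,"roll": 0,"hand": 0},
    {"x": -0.05,"y": -0.04,"z": 0.1,"roll": 0,"hand": 0},
    {"x": -0.05,"y": -0.04,"z": 0.1,"roll": 0,"hand": 0}
  ]
}}

```text
t: 21.15
eef_pos: [0.5428, 0.1289, 0.3275]
tcp_rot: [0.999, 0.05, 0.003, 0.001]
force: [1.4, -3.5, 11.3]
gripper_width: -0.002
finger_force: 6.0
```

Request:
{"op": "jog_arm", "data": {
  "targets": [
    {"x": 0,"y": 0,"z": -2,"roll": 0,"hand": 0},
    {"x": -1,"y": 0,"z": -4,"roll": -7,"hand": 0.65},
    {"x": -5,"y": 0,"z": -4,"roll": -14,"hand": 0.65},
    {"x": -6.2,"y": 0.1,"z": -4,"roll": -21,"hand": 0.65},
    {"x": -6.2,"y": 0.1,"z": -4,"roll": -21,"hand": 0.65},
    {"x": -6.2,"y": 0.1,"z": -4,"roll": -21,"hand": 0.65},
    {"x": -6.2,"y": 0.1,"z": -4,"roll": -21,"hand": 0.65}
  ]
}}

```text
t: 21.73
eef_pos: [0.481, 0.1224, 0.3645]
tcp_rot: [0.973, 0.23, 0.0, -0.0]
force: [-0.3, 0.1, -0.6]
gripper_width: 0.646
finger_force: 0.0
```

```bash
python3 go.py .481 .1205 .2555 .47
```

```text
cm [-0.08  0.17 10.9 ] roll -0.3 | t 21.73 pos [481.  122.4 364.5] yaw 0.464 tilt 0.01 F [-0.29  0.12 -0.62] M [ 0.06 -0.03  0.06] w 0.646 ff 0.0 j6 1.28
```

Request:
{"op": "jog_arm", "data": {
  "targets": [
    {"x": -0.1,"y": 0.2,"z": 4,"roll": 0,"hand": 0.65},
    {"x": -0.1,"y": 0.2,"z": 8,"roll": 0,"hand": 0.65},
    {"x": -0.1,"y": 0.2,"z": 10.9,"roll": 0,"hand": 0.65},
    {"x": -0.1,"y": 0.2,"z": 10.9,"roll": 0,"hand": 0.65},
    {"x": -0.1,"y": 0.2,"z": 10.9,"roll": 0,"hand": 0.3},
    {"x": -0.1,"y": 0.2,"z": 10.9,"roll": 0,"hand": 0.3},
    {"x": -0.1,"y": 0.2,"z": 10.9,"roll": 0,"hand": 0.3},
    {"x": -0.1,"y": 0.2,"z": 10.9,"roll": 0,"hand": 0.3}
  ]
}}

```text
t: 22.4
eef_pos: [0.4812, 0.1201, 0.2577]
tcp_rot: [0.973, 0.231, 0.002, 0.0]
force: [-0.7, -0.3, 0.7]
gripper_width: 0.361
finger_force: 57.9
```

Request:
{"op": "jog_arm", "data": {
  "targets": [
    {"x": 0,"y": 0,"z": 0,"roll": 5,"hand": 0.3},
    {"x": 0,"y": 0,"z": 0,"roll": 10,"hand": 0.3},
    {"x": 0,"y": 0,"z": 0,"roll": 15,"hand": 0.3},
    {"x": 0,"y": 0,"z": 0,"roll": 20,"hand": 0.3},
    {"x": 0,"y": 0,"z": 0,"roll": 25,"hand": 0.3},
    {"x": 0,"y": 0,"z": 0,"roll": 30,"hand": 0.3},
    {"x": 0,"y": 0,"z": 0,"roll": 35,"hand": 0.3},
    {"x": 0,"y": 0,"z": 0,"roll": 38,"hand": 0.3},
    {"x": 0,"y": 0,"z": 0,"roll": 38,"hand": 0.3}
  ]
}}

```text
t: 23.15
eef_pos: [0.4803, 0.1224, 0.2589]
tcp_rot: [0.995, -0.098, 0.001, -0.004]
force: [-11.9, 9.9, 12.0]
gripper_width: 0.34
finger_force: 73.4
```

```bash
python3 go.py .481 .1205 .2555 .47
```

```text
cm [0.1  0.17 0.34] roll -38.1 | t 23.15 pos [480.3 122.4 258.9] yaw -0.196 tilt 0.44 F [-11.94   9.94  11.96] M [3.01 1.64 1.05] w 0.34 ff 73.4 j6 1.94
```

Request:
{"op": "jog_arm", "data": {
  "targets": [
    {"x": 0,"y": 0,"z": 0,"roll": 0,"hand": 0.65},
    {"x": 0,"y": 0,"z": 0,"roll": 0,"hand": 0.65},
    {"x": 0,"y": 0,"z": -4,"roll": -7,"hand": 0.65},
    {"x": 0,"y": 0,"z": -8,"roll": -14,"hand": 0},
    {"x": 0,"y": 0,"z": -8.5,"roll": -17,"hand": 0},
    {"x": 0,"y": 0,"z": -8.5,"roll": -17,"hand": 0},
    {"x": 0,"y": 0,"z": -8.5,"roll": -17,"hand": 0}
  ]
}}

```text
t: 23.73
eef_pos: [0.4805, 0.1199, 0.341]
tcp_rot: [0.999, 0.049, 0.001, 0.0]
force: [0.2, -0.1, -0.8]
gripper_width: 0.089
finger_force: 0.0
```

```bash
python3 go.py .5459 .127 .330 .098
```

```text
cm [ 6.57 -0.06  1.11] roll 0.0 | t 23.73 pos [480.5 119.9 341. ] yaw 0.098 tilt 0.09 F [ 0.23 -0.12 -0.84] M [-0.01  0.02  0.05] w 0.089 ff 0.0 j6 1.64
```

Measure the pin again, to the same ~9 N.

Request:
{"op": "jog_arm", "data": {
  "targets": [
    {"x": 3.5,"y": 0,"z": 0,"roll": 0,"hand": 0},
    {"x": 6.5,"y": -0.1,"z": 0,"roll": 0,"hand": 0},
    {"x": 6.5,"y": -0.1,"z": 0.9,"roll": 0,"hand": 0},
    {"x": 6.5,"y": -0.1,"z": 1.1,"roll": 0,"hand": 0},
    {"x": 6.5,"y": -0.1,"z": 1.1,"roll": 0,"hand": 0},
    {"x": 6.5,"y": -0.1,"z": 1.1,"roll": 0,"hand": 0}
  ]
}}

```text
t: 24.23
eef_pos: [0.545, 0.1275, 0.3289]
tcp_rot: [0.999, 0.049, 0.0, 0.0]
force: [2.6, 0.6, 3.5]
gripper_width: -0.002
finger_force: 1.5
```

Request:
{"op": "jog_arm", "data": {
  "targets": [
    {"x": -0.05,"y": -0.04,"z": 0.1,"roll": 0,"hand": 0},
    {"x": -0.05,"y": -0.04,"z": 0.1,"roll": 0,"hand": 0},
    {"x": -0.05,"y": -0.04,"z": 0.1,"roll": 0,"hand": 0}
  ]
}}

```text
t: 24.48
eef_pos: [0.5444, 0.1277, 0.3288]
tcp_rot: [0.999, 0.05, 0.001, 0.0]
force: [4.8, -1.1, 4.9]
gripper_width: -0.001
finger_force: 2.4
```

Request:
{"op": "jog_arm", "data": {
  "targets": [
    {"x": -0.05,"y": -0.04,"z": 0.1,"roll": 0,"hand": 0},
    {"x": -0.05,"y": -0.04,"z": 0.1,"roll": 0,"hand": 0},
    {"x": -0.05,"y": -0.04,"z": 0.1,"roll": 0,"hand": 0}
  ]
}}

```text
t: 24.73
eef_pos: [0.544, 0.1279, 0.3286]
tcp_rot: [0.999, 0.05, 0.001, 0.0]
force: [4.1, -2.6, 7.5]
gripper_width: 0.0
finger_force: 3.7
```

Request:
{"op": "jog_arm", "data": {
  "targets": [
    {"x": -0.05,"y": -0.04,"z": 0.1,"roll": 0,"hand": 0},
    {"x": -0.05,"y": -0.04,"z": 0.1,"roll": 0,"hand": 0},
    {"x": -0.05,"y": -0.04,"z": 0.1,"roll": 0,"hand": 0}
  ]
}}

```text
t: 24.98
eef_pos: [0.5437, 0.1281, 0.3284]
tcp_rot: [0.999, 0.05, 0.002, 0.001]
force: [3.7, -3.1, 10.1]
gripper_width: 0.006
finger_force: 5.1
```

Request:
{"op": "jog_arm", "data": {
  "targets": [
    {"x": -0.05,"y": -0.04,"z": 0.1,"roll": 0,"hand": 0},
    {"x": -0.05,"y": -0.04,"z": 0.1,"roll": 0,"hand": 0},
    {"x": -0.05,"y": -0.04,"z": 0.1,"roll": 0,"hand": 0}
  ]
}}

```text
t: 25.23
eef_pos: [0.5433, 0.1283, 0.3281]
tcp_rot: [0.999, 0.05, 0.003, 0.001]
force: [3.6, -5.5, 13.2]
gripper_width: -0.002
finger_force: 6.4
```

Request:
{"op": "jog_arm", "data": {
  "targets": [
    {"x": 0,"y": 0,"z": -4,"roll": 0,"hand": 0},
    {"x": 0,"y": 0,"z": -7,"roll": -7,"hand": 0},
    {"x": 0,"y": 0,"z": -7,"roll": -14,"hand": 0.6},
    {"x": 0,"y": 0,"z": -7,"roll": -14,"hand": 0.6},
    {"x": 0,"y": 0,"z": -7,"roll": -14,"hand": 0.6}
  ]
}}

```text
t: 25.65
eef_pos: [0.5425, 0.129, 0.3938]
tcp_rot: [0.985, 0.17, -0.002, -0.0]
force: [-0.8, -0.6, -0.7]
gripper_width: 0.418
finger_force: 0.0
```

```bash
python3 go.py .4782 -.3810 .30 1.40
```

```text
cm [-23.09  45.92   9.43] roll -60.7 | t 25.65 pos [542.5 129.  393.8] yaw 0.341 tilt 0.21 F [-0.76 -0.58 -0.66] M [-0.03  0.03  0.03] w 0.418 ff 0.0 j6 1.4
```

Request:
{"op": "jog_arm", "data": {
  "targets": [
    {"x": -23.1,"y": 45.9,"z": 0,"roll": -60.7,"hand": 0.6},
    {"x": -23.1,"y": 45.9,"z": 0,"roll": -60.7,"hand": 0.6},
    {"x": -23.1,"y": 45.9,"z": 0,"roll": -60.7,"hand": 0.6},
    {"x": -23.1,"y": 45.9,"z": 0,"roll": -60.7,"hand": 0.6},
    {"x": -23.1,"y": 45.9,"z": 0,"roll": -60.7,"hand": 0.6},
    {"x": -23.1,"y": 45.9,"z": 0,"roll": -60.7,"hand": 0.6},
    {"x": -23.1,"y": 45.9,"z": 0,"roll": -60.7,"hand": 0.6},
    {"x": -23.1,"y": 45.9,"z": 0,"roll": -60.7,"hand": 0.6},
    {"x": -23.1,"y": 45.9,"z": 4,"roll": -60.7,"hand": 0.6},
    {"x": -23.1,"y": 45.9,"z": 8,"roll": -60.7,"hand": 0.6},
    {"x": -23.1,"y": 45.9,"z": 8,"roll": -60.7,"hand": 0.6},
    {"x": -23.1,"y": 45.9,"z": 8,"roll": -60.7,"hand": 0.6}
  ]
}}

```text
t: 26.65
eef_pos: [0.4871, -0.3242, 0.3371]
tcp_rot: [0.765, 0.644, -0.0, -0.002]
force: [1.5, 0.6, 0.0]
gripper_width: 0.603
finger_force: 0.0
```

```bash
python3 go.py .4782 -.3810 .225 1.40
```

```text
cm [-5.77  0.13 11.2 ] roll 0.0 | t 26.65 pos [ 487.1 -324.2  337.1] yaw 1.4 tilt 0.24 F [1.5  0.59 0.04] M [-0.    0.01  0.01] w 0.603 ff 0.0 j6 -0.48
```

Request:
{"op": "jog_arm", "data": {
  "targets": [
    {"x": -4,"y": 0.1,"z": 0,"roll": 0,"hand": 0.6},
    {"x": -5.8,"y": 0.1,"z": 2,"roll": 0,"hand": 0.6},
    {"x": -5.8,"y": 0.1,"z": 6,"roll": 0,"hand": 0.6},
    {"x": -5.8,"y": 0.1,"z": 7,"roll": 0,"hand": 0.6},
    {"x": -5.8,"y": 0.1,"z": 7,"roll": 0,"hand": 0.6},
    {"x": -5.8,"y": 0.1,"z": 7,"roll": 0,"hand": 0.6}
  ]
}}

```text
t: 27.15
eef_pos: [0.4796, -0.3793, 0.2695]
tcp_rot: [0.764, 0.646, -0.0, -0.002]
force: [-0.4, 0.5, 0.2]
gripper_width: 0.603
finger_force: 0.0
```

Run:
```python
from fit import *
p=np.load("p.npy")
from go import delta
delta(.4782,-.381,.225,1.4)
x0,y0,x1,y1=95,270,275,445; im=cv2.resize(C["scene"]["frame"][y0:y1,x0:x1,::-1],None,fx=3.4,fy=3.4,interpolation=cv2.INTER_CUBIC)
cv2.imwrite("pics/hand.png",im)
```

```text
cm [-0.16 -0.18  4.74] roll 0.3 | t 27.25 pos [ 480.1 -379.7  272.4] yaw 1.405 tilt 0.16 F [ 0.55 -0.5   0.32] M [-0.03 -0.01 -0.01] w 0.603 ff 0.0 j6 -0.56
```

View pics/hand.png

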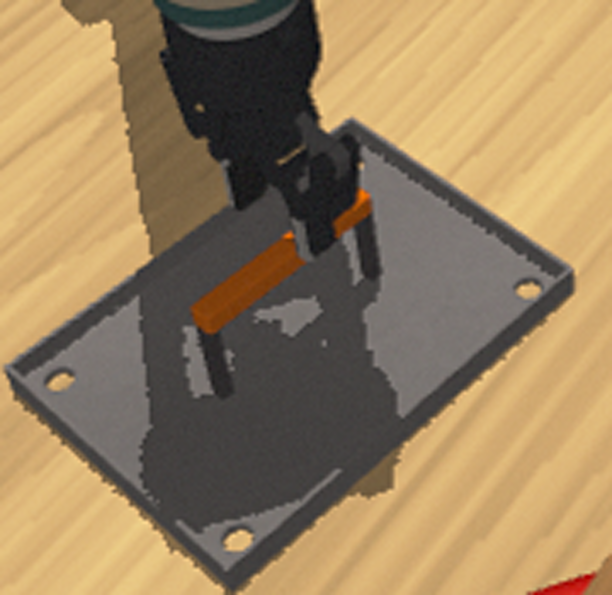

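Request:
{"op": "jog_arm", "data": {
  "targets": [
    {"x": -0.15,"y": -0.15,"z": 2.5,"roll": 0,"hand": 0.6},
    {"x": -0.15,"y": -0.15,"z": 4.7,"roll": 0,"hand": 0.6},
    {"x": -0.15,"y": -0.15,"z": 4.7,"roll": 0,"hand": 0.6},
    {"x": -0.15,"y": -0.15,"z": 4.7,"roll": 0,"hand": 0.6},
    {"x": -0.15,"y": -0.15,"z": 4.7,"roll": 0,"hand": 0},
    {"x": -0.15,"y": -0.15,"z": 4.7,"roll": 0,"hand": 0},
    {"x": -0.15,"y": -0.15,"z": 4.7,"roll": 0,"hand": 0},
    {"x": -0.15,"y": -0.15,"z": 4.7,"roll": 0,"hand": 0},
    {"x": -0.15,"y": -0.15,"z": 4.7,"roll": 0,"hand": 0},
    {"x": -0.15,"y": -0.15,"z": 4.7,"roll": 0,"hand": 0}
  ]
}}

```text
t: 28.08
eef_pos: [0.4781, -0.3817, 0.2256]
tcp_rot: [0.763, 0.646, 0.0, 0.002]
force: [-0.9, 1.3, 6.3]
gripper_width: 0.176
finger_force: 60.2
```

```bash
python3 go.py .4782 -.381 .225 1.40
```

```text
cm [ 0.07 -0.    0.06] roll 0.3 | t 28.08 pos [ 478.1 -381.7  225.6] yaw 1.404 tilt 0.19 F [-0.87  1.33  6.3 ] M [ 0.22  0.34 -0.01] w 0.176 ff 60.2 j6 -0.57
```

Request:
{"op": "jog_arm", "data": {
  "targets": [
    {"x": 0,"y": 0,"z": -2,"roll": 0,"hand": 0},
    {"x": 0,"y": 0,"z": -5,"roll": 0,"hand": 0},
    {"x": 0,"y": 0,"z": -9,"roll": 0,"hand": 0},
    {"x": 0,"y": 0,"z": -13,"roll": 0,"hand": 0},
    {"x": 0,"y": 0,"z": -17,"roll": 0,"hand": 0},
    {"x": 0,"y": 0,"z": -19,"roll": 0,"hand": 0},
    {"x": 0,"y": 0,"z": -19,"roll": 0,"hand": 0},
    {"x": 0,"y": 0,"z": -19,"roll": 0,"hand": 0}
  ]
}}

```text
t: 28.75
eef_pos: [0.4777, -0.3813, 0.4131]
tcp_rot: [0.763, 0.646, 0.0, 0.0]
force: [-0.3, 0.4, -5.9]
gripper_width: 0.178
finger_force: 59.2
```

```bash
python3 go.py .6361 .0239 .416 1.669
```

```text
cm [42.58  8.91 -0.31] roll -15.2 | t 28.75 pos [ 477.7 -381.3  413.1] yaw 1.404 tilt 0.05 F [-0.25  0.36 -5.94] M [ 0.02 -0.04 -0.01] w 0.178 ff 59.2 j6 -0.57
```

Request:
{"op": "jog_arm", "data": {
  "targets": [
    {"x": 2,"y": 0.4,"z": -0.3,"roll": -1,"hand": 0},
    {"x": 6,"y": 1.3,"z": -0.3,"roll": -2.2,"hand": 0},
    {"x": 10,"y": 2.1,"z": -0.3,"roll": -3.6,"hand": 0},
    {"x": 14,"y": 2.9,"z": -0.3,"roll": -5,"hand": 0},
    {"x": 18,"y": 3.8,"z": -0.3,"roll": -6.4,"hand": 0},
    {"x": 22,"y": 4.6,"z": -0.3,"roll": -7.9,"hand": 0},
    {"x": 26,"y": 5.4,"z": -0.3,"roll": -9.3,"hand": 0},
    {"x": 30,"y": 6.3,"z": -0.3,"roll": -10.7,"hand": 0},
    {"x": 34,"y": 7.1,"z": -0.3,"roll": -12.1,"hand": 0},
    {"x": 37.5,"y": 7.8,"z": -0.3,"roll": -13.5,"hand": 0},
    {"x": 40.5,"y": 8.5,"z": -0.3,"roll": -14.7,"hand": 0},
    {"x": 42.6,"y": 8.9,"z": -0.3,"roll": -15.2,"hand": 0}
  ]
}}

```text
t: 29.75
eef_pos: [0.6368, 0.0271, 0.4112]
tcp_rot: [0.67, 0.742, -0.002, -0.003]
force: [-0.2, -1.3, -5.9]
gripper_width: 0.183
finger_force: 59.3
```

```bash
python3 go.py .6361 .0239 .416 1.669
python3 - <<'E'
from fit import *
from go import delta
import time
for i in range(3): read_camera("scene")
C["scene"]=read_camera("scene");C["top"]=read_camera("top")
delta(.6361,.0239,.416,1.669)
p=np.load("p.npy"); o=get_obs(); e=o["eef_pos"]
tp=[e[0],e[1],p[2]]; zb=e[2]-.2256
out=[]
for c,k,(x0,y0,x1,y1),f in (("scene",6,(275,140,415,330),3.1),("top",8,(270,170,390,290),3.1)):
    im=cv2.resize(C[c]["frame"][y0:y1,x0:x1,::-1],None,fx=f,fy=f,interpolation=cv2.INTER_CUBIC).copy()
    for a in (-1,1):
        for b in (-1,1):
            for q,pose,col in (((a*.08,b*.11,zb+.006),tp,(255,255,0)),((a*.08,b*.11,.155),p[:3],(0,255,0))):
                w=(proj(c,rot(pose,q))[0]+p[k:k+2]-[x0,y0]+.5)*f; cv2.circle(im,tuple(int(v) for v in w),3,col,1)
    out.append(cv2.copyMakeBorder(im,0,590-im.shape[0],0,0,cv2.BORDER_CONSTANT))
cv2.imwrite("pics/over.png",np.hstack(out)[:600,:800])
E
```

```text
cm [-0.31 -0.1  -0.48] roll 0.2 | t 29.75 pos [636.8  27.1 411.2] yaw 1.673 tilt 0.41 F [-0.25 -1.34 -5.89] M [-0.13 -0.   -0.04] w 0.183 ff 59.3 j6 -0.12
cm [ 0.1   0.03 -0.13] roll -0.1 | t 30.1 pos [635.9  22.9 414.7] yaw 1.668 tilt 0.14 F [-0.01 -0.41 -4.99] M [-0.05  0.   -0.03] w 0.179 ff 59.3 j6 -0.12
```

View pics/over.png

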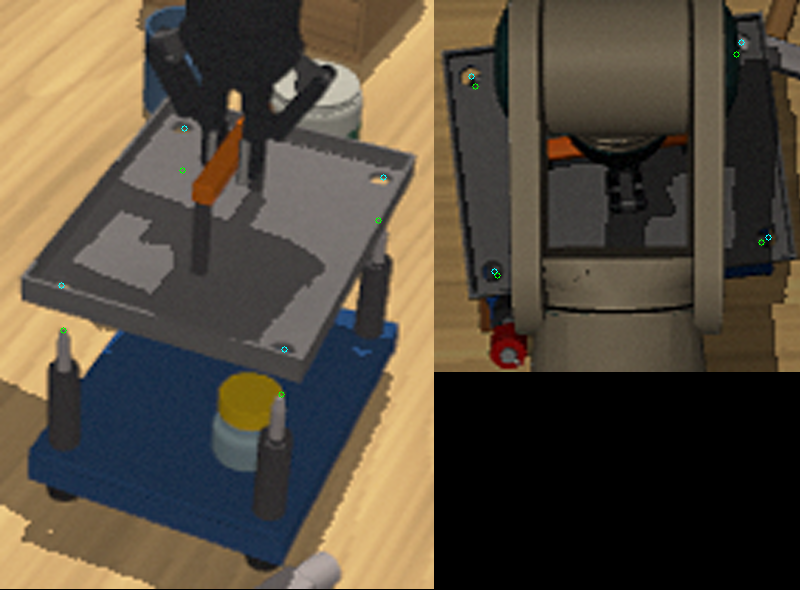

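Request:
{"op": "jog_arm", "data": {
  "targets": [
    {"x": 0.1,"y": 0,"z": 1.5,"roll": 0,"hand": 0},
    {"x": 0.1,"y": 0,"z": 3,"roll": 0,"hand": 0},
    {"x": 0.1,"y": 0,"z": 3.5,"roll": 0,"hand": 0},
    {"x": 0.1,"y": 0,"z": 3.9,"roll": 0,"hand": 0},
    {"x": 0.1,"y": 0,"z": 3.9,"roll": 0,"hand": 0}
  ]
}}

```text
t: 30.52
eef_pos: [0.6359, 0.0241, 0.378]
tcp_rot: [0.672, 0.741, 0.0, 0.0]
force: [-1.6, -1.4, -0.8]
gripper_width: 0.179
finger_force: 59.8
```

```bash
python3 go.py .6361 .0239 .346 1.669
```

```text
cm [-0.03  0.02  3.2 ] roll -0.0 | t 30.52 pos [635.9  24.1 378. ] yaw 1.669 tilt 0.06 F [-1.55 -1.39 -0.76] M [0.1  0.04 0.07] w 0.179 ff 59.8 j6 -0.12
```

Request:
{"op": "jog_arm", "data": {
  "targets": [
    {"x": 0,"y": 0,"z": 0.2,"roll": 0,"hand": 0},
    {"x": 0,"y": 0,"z": 0.2,"roll": 0,"hand": 0},
    {"x": 0,"y": 0,"z": 0.2,"roll": 0,"hand": 0}
  ]
}}

```text
t: 30.77
eef_pos: [0.636, 0.0247, 0.3767]
tcp_rot: [0.671, 0.741, 0.001, 0.001]
force: [-1.8, -3.1, 2.5]
gripper_width: 0.177
finger_force: 60.3
```

```bash
python3 go.py .6361 .0239 .346 1.669
```

```text
cm [-0.08 -0.    3.07] roll 0.0 | t 30.77 pos [636.   24.7 376.7] yaw 1.669 tilt 0.14 F [-1.76 -3.13  2.51] M [ 0.06 -0.03  0.03] w 0.177 ff 60.3 j6 -0.12
```

Run:
```python
from fit import *
out=[]
s=C["scene"]["frame"][:,:,::-1]; t=C["top"]["frame"][:,:,::-1]
a=cv2.resize(s[170:320,275:415],None,fx=4,fy=4,interpolation=cv2.INTER_CUBIC)
p=np.load("p.npy"); e=get_obs()["eef_pos"]; tiles=[]
for ax,b in ((-1,1),(1,1),(1,-1),(-1,-1)):
    w=proj("top",rot([e[0],e[1],p[2]],(ax*.08,b*.11,.155)))[0]+p[8:10]; x,y=(w-[12,9]).round().astype(int)
    tiles.append(cv2.resize(t[y:y+18,x:x+24],(200,150),interpolation=cv2.INTER_CUBIC))
cv2.imwrite("pics/fit3.png",np.hstack([a,np.vstack(tiles)])); print(a.shape)
```

```text
(600, 560, 3)
```

View pics/fit3.png

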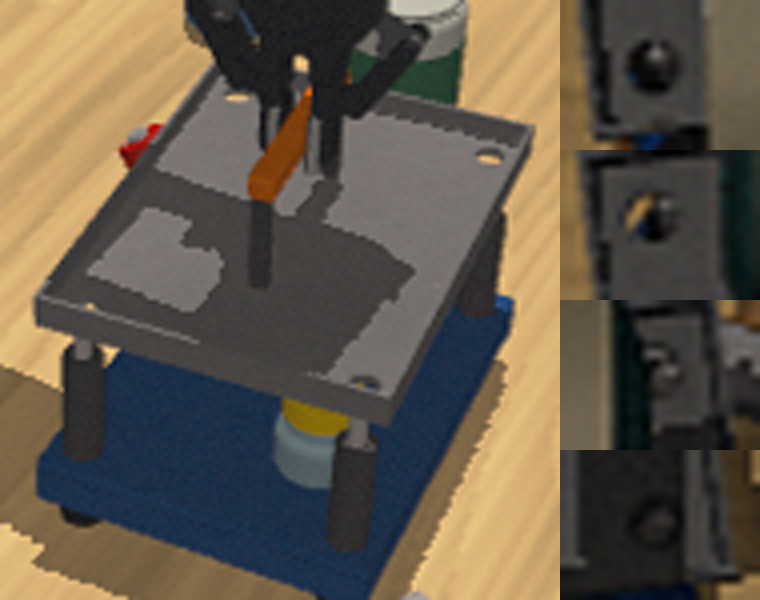

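Request:
{"op": "jog_arm", "data": {
  "targets": [
    {"x": 0,"y": 0,"z": -0.3,"roll": 0,"hand": 0},
    {"x": -0.3,"y": -0.1,"z": -0.3,"roll": 0,"hand": 0},
    {"x": -0.3,"y": -0.1,"z": -0.3,"roll": 0,"hand": 0},
    {"x": -0.3,"y": -0.1,"z": 0,"roll": 0,"hand": 0},
    {"x": -0.3,"y": -0.1,"z": 0.2,"roll": 0,"hand": 0},
    {"x": -0.3,"y": -0.1,"z": 0.2,"roll": 0,"hand": 0}
  ]
}}

```text
t: 31.37
eef_pos: [0.6354, 0.022, 0.373]
tcp_rot: [0.671, 0.741, 0.0, 0.0]
force: [4.4, -0.9, -1.9]
gripper_width: 0.176
finger_force: 60.0
```

```bash
python3 go.py .636 .0215 .346 1.669
```

```text
cm [-0.05  0.05  2.7 ] roll 0.0 | t 31.37 pos [635.4  22.  373. ] yaw 1.669 tilt 0.06 F [ 4.39 -0.91 -1.92] M [ 0.39 -0.96 -0.5 ] w 0.176 ff 60.0 j6 -0.12
```

Request:
{"op": "jog_arm", "data": {
  "targets": [
    {"x": 0,"y": 0.1,"z": -0.1,"roll": 0.5,"hand": 0},
    {"x": 0,"y": 0.1,"z": 0,"roll": 0.5,"hand": 0},
    {"x": 0,"y": 0.1,"z": 0.3,"roll": 0.5,"hand": 0},
    {"x": 0,"y": 0.1,"z": 0.6,"roll": 0.5,"hand": 0},
    {"x": 0,"y": 0.1,"z": 0.6,"roll": 0.5,"hand": 0}
  ]
}}

```text
t: 31.78
eef_pos: [0.6363, 0.022, 0.3659]
tcp_rot: [0.675, 0.738, -0.0, -0.0]
force: [5.1, 0.3, -6.0]
gripper_width: 0.178
finger_force: 59.5
```

```bash
python3 go.py .636 .0215 .346 1.669
```

```text
cm [-0.04 -0.03  1.99] roll -0.5 | t 31.78 pos [636.3  22.  365.9] yaw 1.661 tilt 0.06 F [ 5.12  0.28 -6.02] M [-0.04 -0.95 -0.56] w 0.178 ff 59.5 j6 -0.11
```

Request:
{"op": "jog_arm", "data": {
  "targets": [
    {"x": 0,"y": 0.15,"z": 0.1,"roll": 0.5,"hand": 0},
    {"x": 0,"y": 0.15,"z": 0.4,"roll": 0.5,"hand": 0},
    {"x": 0,"y": 0.15,"z": 0.8,"roll": 0.5,"hand": 0},
    {"x": 0,"y": 0.15,"z": 1.2,"roll": 0.5,"hand": 0},
    {"x": 0,"y": 0.15,"z": 1.2,"roll": 0.5,"hand": 0}
  ]
}}

```text
t: 32.2
eef_pos: [0.6376, 0.0222, 0.3533]
tcp_rot: [0.678, 0.735, -0.001, -0.001]
force: [0.9, -0.5, -5.7]
gripper_width: 0.177
finger_force: 59.3
```

```bash
python3 go.py .636 .0215 .346 1.669
```

```text
cm [-0.06 -0.16  0.73] roll -0.9 | t 32.2 pos [637.6  22.2 353.3] yaw 1.652 tilt 0.17 F [ 0.85 -0.54 -5.71] M [-0.03 -0.05 -0.03] w 0.177 ff 59.3 j6 -0.1
```

Request:
{"op": "jog_arm", "data": {
  "targets": [
    {"x": 0,"y": 0,"z": 0.3,"roll": 0,"hand": 0},
    {"x": 0,"y": 0,"z": 0.6,"roll": 0,"hand": 0},
    {"x": 0,"y": 0,"z": 0.7,"roll": 0,"hand": 0},
    {"x": 0,"y": 0,"z": 0.7,"roll": 0,"hand": 0},
    {"x": 0,"y": 0,"z": 0.7,"roll": 0,"hand": 0}
  ]
}}

```text
t: 32.62
eef_pos: [0.6377, 0.0221, 0.3482]
tcp_rot: [0.678, 0.735, -0.0, 0.0]
force: [-0.0, -1.1, -4.7]
gripper_width: 0.177
finger_force: 59.3
```

```bash
python3 go.py .636 .0215 .346 1.669
```

```text
cm [-0.05 -0.18  0.22] roll -1.0 | t 32.62 pos [637.7  22.1 348.2] yaw 1.652 tilt 0.01 F [-0.02 -1.07 -4.69] M [ 0.01 -0.05 -0.  ] w 0.177 ff 59.3 j6 -0.1
```

Request:
{"op": "jog_arm", "data": {
  "targets": [
    {"x": 0,"y": 0,"z": 0.1,"roll": 0,"hand": 0},
    {"x": 0,"y": 0,"z": 0.2,"roll": 0,"hand": 0},
    {"x": 0,"y": 0,"z": 0.2,"roll": 0,"hand": 0},
    {"x": 0,"y": 0,"z": 0.2,"roll": 0,"hand": 0}
  ]
}}

```text
t: 32.95
eef_pos: [0.6377, 0.0222, 0.3462]
tcp_rot: [0.678, 0.735, -0.0, 0.0]
force: [-0.2, 0.8, -4.7]
gripper_width: 0.178
finger_force: 59.3
```

```bash
python3 go.py .636 .0215 .346 1.669
```

```text
cm [-0.05 -0.18  0.02] roll -1.0 | t 32.95 pos [637.7  22.2 346.2] yaw 1.652 tilt 0.01 F [-0.15  0.76 -4.74] M [-0.02 -0.02 -0.01] w 0.178 ff 59.3 j6 -0.1
```

Request:
{"op": "jog_arm", "data": {
  "targets": [
    {"x": 0,"y": 0,"z": 0.1,"roll": 0,"hand": 0},
    {"x": 0,"y": 0,"z": 0.15,"roll": 0,"hand": 0},
    {"x": 0,"y": 0,"z": 0.15,"roll": 0,"hand": 0},
    {"x": 0,"y": 0,"z": 0.15,"roll": 0,"hand": 0}
  ]
}}

```text
t: 33.28
eef_pos: [0.6378, 0.0221, 0.3458]
tcp_rot: [0.678, 0.735, 0.0, 0.001]
force: [-1.9, 0.1, 2.7]
gripper_width: 0.177
finger_force: 60.4
```

```bash
python3 go.py .636 .0215 .346 1.669
```

```text
cm [-0.05 -0.18 -0.02] roll -1.0 | t 33.28 pos [637.8  22.1 345.8] yaw 1.652 tilt 0.09 F [-1.93  0.1   2.69] M [-0.02  0.44  0.01] w 0.177 ff 60.4 j6 -0.1
```

Request:
{"op": "jog_arm", "data": {
  "targets": [
    {"x": 0,"y": 0,"z": -0.1,"roll": 0,"hand": 0},
    {"x": 0,"y": 0,"z": -0.1,"roll": 0,"hand": 0.5},
    {"x": 0,"y": 0,"z": -0.1,"roll": 0,"hand": 0.5},
    {"x": 0,"y": 0,"z": -0.1,"roll": 0,"hand": 0.5},
    {"x": 0,"y": 0,"z": -2,"roll": 0,"hand": 0.5},
    {"x": 0,"y": 0,"z": -5,"roll": 0,"hand": 0.5},
    {"x": 0,"y": 0,"z": -9,"roll": 0,"hand": 0.5},
    {"x": 0,"y": 0,"z": -10,"roll": 0,"hand": 0.5},
    {"x": 0,"y": 0,"z": -10,"roll": 0,"hand": 0.5}
  ]
}}

```text
t: 34.03
eef_pos: [0.6374, 0.0222, 0.4504]
tcp_rot: [0.678, 0.735, 0.003, 0.004]
force: [-0.6, 0.8, 0.5]
gripper_width: 0.498
finger_force: 0.0
```

Run:
```python
from fit import *
from go import delta
delta(.636,.0215,.346)
for c in ("scene","top"):
    for n in ("tray","rack","jar","paint_can","mug"):
        for r in regions_of(c,n)[:1]: print(c,n,round(r["conf"],2),np.round(r["rect"],1).tolist())
p=np.load("p.npy"); tp=[.6375,.0222,p[2]]
# predicted tray outline (top rim z .14) if home
for c,k in (("scene",6),("top",8)):
    q=np.vstack([proj(c,rot(tp,(a*.1,b*.13,z)))+p[k:k+2] for a in (-1,1) for b in (-1,1) for z in (.12,.14)]+[proj(c,rot(tp,(0,b*.06,.2)))+p[k:k+2] for b in (-1,1)]); print(c,"pred",q.min(0).round(1),q.max(0).round(1))
```

```text
cm [-0.05 -0.19  9.88] roll 0 | t 34.13 pos [637.8  22.2 444.8] yaw 1.652 tilt 0.06 F [-0.53  0.33 -0.89] M [-0.02  0.04 -0.03] w 0.498 ff 0.0 j6 -0.1
scene tray 0.83 [282.0, 193.2, 404.0, 287.1]
scene rack 0.88 [283.7, 197.4, 403.0, 324.1]
scene jar 0.52 [343.5, 282.5, 355.5, 299.2]
scene paint_can 0.62 [358.8, 162.7, 393.7, 208.4]
scene mug 0.94 [320.3, 140.4, 348.5, 178.8]
top tray 0.72 [275.0, 181.8, 385.0, 266.5]
top rack 0.71 [281.8, 191.8, 377.2, 288.4]
top jar 0.29 [289.5, 275.6, 300.7, 287.1]
top paint_can 0.84 [185.6, 244.0, 225.1, 277.7]
top mug 0.55 [159.1, 305.7, 204.7, 335.0]
scene pred [282.7 194.1] [406.6 288.9]
top pred [275.7 179.4] [384.1 267.5]
```

```bash
python3 -c "
from station import *
print(sign_off())"
```

```text
the job is handed in; nothing more can be done
None
```

I turned the levelling screw until the rack stood firm (about 0.6–0.9 rad past touch, judged by pressing on the pin; I couldn't read the foot loads directly). I then fitted the tray, released it and handed the job in at about 34 s; the last camera check put the tray within a pixel or two of home, and the verdict was not shown.

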